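# Change strainer cups and line up the castle nut

### The job

Change the cups of the coolant strainer: swing the yellow keeper arm well aside, put the dark spent cup from the grey base's round well into the white bin, and stand all the clean cups on the worktop upright inside one another in the well, largest first, each fully down. Then swing the keeper back over the cups to its stop, tighten the castle nut clockwise until it is down on the black washer (2.4 on its scale), and go on clockwise just until the first slot lines up with the cotter hole in the stud, which the yellow line on the stud's end marks. Leave the other things on the worktop where they are.

Things in the scene. Friction and masses are not known exactly. Their poses are not given: they have to be found in the camera images.
- cup_a: Largest: blue strainer cup, a straight round can, open at the top, outside diameter 68 mm, height 42 mm, wall 3 mm, floor 3 mm; small dark holes round its side; origin at the centre of its underside, z up. May be absent.
- cup_b: Second: brass-coloured strainer cup, a straight round can, open at the top, outside diameter 54 mm, height 58 mm, wall 3 mm, floor 3 mm; small dark holes round its side; origin at the centre of its underside, z up. May be absent.
- cup_c: Third: plain aluminium strainer cup, a straight round can, open at the top, outside diameter 40 mm, height 74 mm, wall 3 mm, floor 3 mm; small dark holes round its side; origin at the centre of its underside, z up. May be absent.
- cup_d: Smallest: copper-coloured strainer cup, a straight round can, open at the top, outside diameter 27 mm, height 90 mm, wall 3 mm, floor 3 mm; small dark holes round its side; origin at the centre of its underside, z up. May be absent.
- spent_cup: Spent strainer cup, blackish brown, unpierced, in the well at the start: outside diameter 60 mm, height 50 mm, wall 3 mm; origin at the centre of its underside, z up.
- white_bin: White open bin for spent cups, fixed: about 136 (x) by 100 (y) mm outside below the rim, 149 by 114 mm over its rim, walls 2 mm, 75 mm high, floor 2 mm; origin at the centre of its underside, long side along its x.
- strainer: Grey strainer base, fixed: a plate 110 x 270 x 10 mm with a round well (rim 88 mm outside, bore 78 mm, rim top 37 mm over the worktop) and, 140 mm from the well, a pillar on the vertical axis at [0, 0.07] of its frame. Origin: on the worktop at the plate's middle, z up; the well's axis is at [0, -0.07].
- well (a point): Centre of the well's floor, 12 mm over the worktop; axes as strainer. The cups nest here: each stands on the floor of the next larger one present, so the smaller ones stand proud by about 19 mm or more and can be held across the top outside.
- keeper (a joint): Yellow keeper arm on the pillar, 120 to 132 mm over the worktop: 0 = points along +x of strainer (away from the robot), grows clockwise from above to 1.571 = its stop, over the well (pointing to -y of strainer). Starts over the well, at 1.3 to 1.571. It passes over the cups, stays where it is left, and turns against a light friction of 0.12 N m.
- keeper_knob (a point): Black upright knob on the keeper's end, 18 mm diameter, 40 mm tall from 132 to 172 mm over the worktop; the point is mid-height of the grip, 152 mm over the worktop, 140 mm from the pillar's axis.
- nut (a joint): Castle nut on the stud at the pillar's top (axis at [0, 0.07] of strainer). Grows as it turns clockwise from above (tightening), against a steady 0.25 N m of friction; sinks 2.5 mm per rad; its underside meets the 4 mm black washer at 2.4 (snug, always); turning on squeezes the washer. Starts loose at 0 to 0.8, stays where it is left, runs to 4.6.
- slot0 (a point): On the nut's axis, mid-height of its hexagon, 155 mm over the worktop at joint 0. Hexagon 50 mm across flats (58 over corners), 26 mm high, under a 14 mm round crown of 42 mm diameter with six 8 mm slots at 60 deg. z up; x along a slot; turns with the nut. The line square to two facing flats is this x axis turned 30 deg about z (or 90, or 150).
- slot1 (a point): As slot0, x along the next slot (60 deg on).
- slot2 (a point): As slot0, x along the third slot (120 deg on).
- stud_hole (a point): Middle of the cotter hole across the stud (23 mm diameter, its end 184 mm over the worktop), 176 mm over the worktop, fixed; x runs along the hole and the yellow line on the stud's end, z up. A slot is in line when its x axis agrees with this one, either way round; the first does so 0.2 to 0.85 rad after snug.
- v_block: Steel V-block, 45 x 44 x 34 mm, bystander; origin at the centre of its underside.
- plug_gauge: Steel plug gauge, 110 mm long, 16 mm thick, lying along its y; bystander; origin at the centre of its underside.
- note_pad: Grey spiral note pad, 79 x 100 x 14 mm, bystander; origin at the centre of its underside.
Mind the look-alikes: they are no part of the job. Of the things shaped like the cup_c, the aluminium one is meant. Several things have the shape of the cup_b; the one meant has the colours described above.

How it is judged (in metres and radians):
On the way, in this order (a step that is already met when the one before it is completed fails the run):
1. The keeper arm is swung aside (value of joint keeper below 0.8 rad), for 0.2 s.
2. The spent cup is in the white bin (x of spent_cup in the frame of white_bin between -0.066 and 0.066 m and y of spent_cup in the frame of white_bin between -0.048 and 0.048 m and z of spent_cup in the frame of white_bin below 0.05 m and value of joint keeper below 0.8 rad), for 0.2 s.
3. All cups present stand nested in the well, fully down, with the keeper still aside (horizontal distance between each of cup_a, cup_b, cup_c, cup_d and well below 0.025 m and z of cup_a in the frame of well below 0.0045 m and angle between each of cup_a, cup_b, cup_c, cup_d's own z axis and vertical below 0.15 rad and z of cup_b in the frame of well below 0.0075 m and z of cup_c in the frame of well below 0.0105 m and z of cup_d in the frame of well below 0.0135 m and value of joint keeper below 0.8 rad), for 0.2 s.
4. The keeper arm is over the cups at its stop (value of joint keeper above 1.45 rad), for 0.2 s.
5. The castle nut is down on the washer (value of joint nut above 2.4 rad and value of joint keeper above 1.45 rad), for 0.2 s.
At the end, for the whole second after the job is handed in: Spent cup in the bin; every new cup stands upright (0.15 rad) in the well, underside within 4.5 (largest), 7.5, 10.5, 13.5 mm of its floor and 25 mm of its axis; keeper > 1.45; nut between 2.4 and 3.45 with a slot within 0.1 rad of the cotter hole; cups at rest (all of step 5 and horizontal distance between each of cup_a, cup_b, cup_c, cup_d and well below 0.025 m and z of cup_a in the frame of well below 0.0045 m and angle between each of cup_a, cup_b, cup_c, cup_d's own z axis and vertical below 0.15 rad and z of cup_b in the frame of well below 0.0075 m and z of cup_c in the frame of well below 0.0105 m and z of cup_d in the frame of well below 0.0135 m and x of spent_cup in the frame of white_bin between -0.066 and 0.066 m and y of spent_cup in the frame of white_bin between -0.048 and 0.048 m and z of spent_cup in the frame of white_bin below 0.05 m and value of joint nut below 3.45 rad and angle between the x axis of any of slot0, slot1, slot2 and the x axis of stud_hole, either way round below 0.1 rad and linear speed of each of cup_a, cup_b, cup_c, cup_d below 0.02 m/s); the robot touches nothing.
It fails at once if a bystander (V-block, plug gauge, note pad) is pushed more than 30 mm (distance of any of v_block, plug_gauge, note_pad from where it was at the start of the episode above 0.03 m).
Of cup_a, cup_b, cup_c, cup_d only 2 to 4 are there at a start; the rules pass over those that are not, and their reading is None.
At some moment in a run one of cup_a, cup_b may be knocked a few centimetres aside while the robot is not near it.
It also fails if it takes over 210 s, if anything falls off the work surface, if the arm or the gripper's body presses on something with over 40 N, if the wrist force passes 120 N, or if a joint passes its speed limit or range.

### The arm

A 6-joint arm with a two-finger parallel gripper is mounted at the origin on a cart in front of the work surface, level with it; the furniture and walls round the work are solid. World frame = base frame: x ahead of the robot, y to its left, z up, the work surface at z = 0. Lengths are in m, angles in degrees, forces in N, time in s.
With the tool pointing down it reaches from about 0.4 to 0.825 m from the base axis. Payload 7 kg.
Tool frame: the origin (TCP) lies between the finger pads; the fingertips stand 19 mm ahead of it and the grasp point (between the pads) is the TCP (r.finger_overhang is the distance from the TCP to the fingertips, in m); z points along the fingers, y is the direction in which the jaws open and shut (so a half turn about z gives the same grasp; the last joint's range is limited). The gripper opens to 88 mm and grips with 3 to 60 N. Pads are 19 mm wide; open, the fingers measure 130 mm over their backs; the gripper's body (78 mm by 193 mm) begins 47 mm behind the grasp point.
Start: joints at [-51.962, 20.546, 0.682, 0, -70.136, -16.507], TCP at [0.248, -0.628, 0.246] pointing down, gripper open.
Joint ranges: [-176.03, 176.03], [-82.01, 121.73], [-58.28, 71.71], [-173.87, 95.51], [-174.79, -0.11], [-173.66, 173.66]. Speed limits (degrees/s): [136.94, 136.94, 172.46, 180, 180, 180].

### API

Orientations are given as [roll, pitch, yaw] about the fixed x, y, z axes, in that order (R = Rz(yaw) Ry(pitch) Rx(roll)).
In Python, from plant import r, optics gives the robot as it stands. The module is installed in compiled form; this text tells all that it offers.
- The arm moves only by the tool step_arm, never from a script. Its argument "increments" is a list of rows, each an object of numbers: "tx", "ty", "tz": the shift along the world's x, y, z in mm; "ax", "ay", "az": the turn, a rotation vector about the world's x, y, z in degrees; "claw": the gripper command: -1 is shut, 1 is fully open, values between are in proportion. In form: [{"tx": .., "ty": .., "tz": .., "ax": .., "ay": .., "az": .., "claw": ..}, ...]. A call has 1 to 12 rows; each row shifts and turns the commanded pose from where the row before left it; what a row does not reach is not made up. A row lasts 1/10 s, in which the tool goes at most 50 mm and 8.59 degrees, less where a joint would pass 70% of its speed; a pose out of reach is approached as far as the arm can. A call with a gripper value outside its range is refused whole. The fingers move at their own pace and stop on an object; "newtons" is the grip in N (left out, the last holds). Time passes only in rows, so rows that do not move let the fingers close. It gives the time, the measured TCP pose, the force and the opening at its end, in the units of the state.
- r.get_state(): the state, without advancing time (a new reading comes with each control period).
- optics.capture(name): name is "scene" or "side" or "wrist"; returns a dict with "image" (480x640x3 uint8, blue, green, red), "depth" (480x640 float32, m along the optical axis (not along the pixel's ray), 0 where there is no reading), "fx", "fy", "cx", "cy" (pixels), "R" (3x3) and "t" (3): a world point X has camera coordinates R X + t. Camera axes: x right, y down, z forward; pixel columns grow to the right and rows downward; lengths in m; the calibration is good to about 2 mm. A picture is of the moment at which its call begins.
- r.close_job(): hands the job in, once; it reports no verdict.
The state is a dict: "time_s": time; "joints": joint angles; "qd": joint speeds; "joint_torque": joint torques, N m; "tcp_pos": TCP position; "eef_rot": TCP orientation; "contact_force": force on the tool from outside, world axes, zero at the start; "moment": the same for the moment, N m; "gripper_width": finger opening in m.
Only numpy, scipy, OpenCV 4.12 (cv2) and the standard library are available. Lean on these libraries where they do the work, as an engineer would, in place of code of your own. Each camera call takes 0.05 s, during which the arm holds its last target. There are 200 camera calls.

## Working session

There is one attempt and no reset: what is moved stays moved. The work goes in short steps, Python scripts to look and compute and a tool call to move; the robot and the scene stay as the last step left them, time stands still between calls to the robot, and variables do not carry over. Pictures are saved under pics/ and viewed, about 12 in all and at most 16, crops included, and the job is handed in when it is done.

Besides the shell and the picture viewer there is one more tool, called after "Call:" as name(argument=value, ...), one argument or row to a line, values as JSON. step_arm: Moves the arm, as the interface text tells. Its arguments: {"type":"object","properties":{"increments":{"type":"array","items":{"type":"object","properties":{"tx":{"type":"number"},"ty":{"type":"number"},"tz":{"type":"number"},"ax":{"type":"number"},"ay":{"type":"number"},"az":{"type":"number"},"claw":{"type":"number"}}}},"newtons":{"type":"number"}},"required":["increments"]}

```bash
mkdir -p pics; cat > h.py <<'E'
import numpy as np, cv2
from plant import r, optics
def cap(n,save=None):
    c=optics.capture(n)
    if save: cv2.imwrite('pics/'+save+'.png',c['image'])
    np.savez('last_%s.npz'%n,**c)
    return c
def cloud(c):
    v,u=np.mgrid[0:480,0:640]; d=c['depth']
    P=np.stack([(u-c['cx'])/c['fx']*d,(v-c['cy'])/c['fy']*d,d],-1)
    return (P-np.array(c['t']).reshape(3))@np.array(c['R'])   # R^T (P-t)
def ray(c,u,v,z):
    R=np.array(c['R']);t=np.array(c['t']).reshape(3)
    o=-R.T@t; d=R.T@np.array([(u-c['cx'])/c['fx'],(v-c['cy'])/c['fy'],1.])
    return o+d*(z-o[2])/d[2]
def proj(c,X):
    p=np.array(c['R'])@np.array(X)+np.array(c['t']).reshape(3)
    return c['fx']*p[0]/p[2]+c['cx'],c['fy']*p[1]/p[2]+c['cy']
E
python3 - <<'E'
from h import *
a=cap('scene');b=cap('side')
for c in(a,b): print(-np.array(c['R']).T@np.array(c['t']).reshape(3),c['fx'],np.array(c['R'])[2])
cv2.imwrite('pics/s1.png',a['image']);cv2.imwrite('pics/s2.png',b['image'])
print(r.get_state())
E
```

```text
[0.92747343 0.18755534 0.97436432] 491.92366962917083 [-0.40018516 -0.33759685 -0.85198603]
[ 1.40770046 -0.2057429   0.82913234] 596.1631313304538 [-0.78298907  0.0411689  -0.6206716 ]
{'time_s': 0.1, 'joints': array([-5.19625259e+01,  2.05872729e+01,  6.38989036e-01, -1.68332665e-02,
       -7.01369109e+01, -1.65065058e+01]), 'qd': array([ 0.00257504, -0.06205699,  0.0222312 ,  0.01976056, -0.08537964,
        0.09524586]), 'joint_torque': array([-1.52336746e-03, -5.84163880e+01,  2.93749166e+01,  7.01550096e+00,
        1.01061471e-02, -5.53364100e-05]), 'tcp_pos': array([ 0.24754216, -0.62752604,  0.24471961]), 'eef_rot': array([ 1.79913820e+02, -9.03494341e-03, -1.58474756e+02]), 'contact_force': array([-0.20074081, -0.02104544, -0.29623528]), 'moment': array([-0.034813  ,  0.03152147,  0.06450691]), 'gripper_width': 0.08767290299354444}
```

View pics/s1.png

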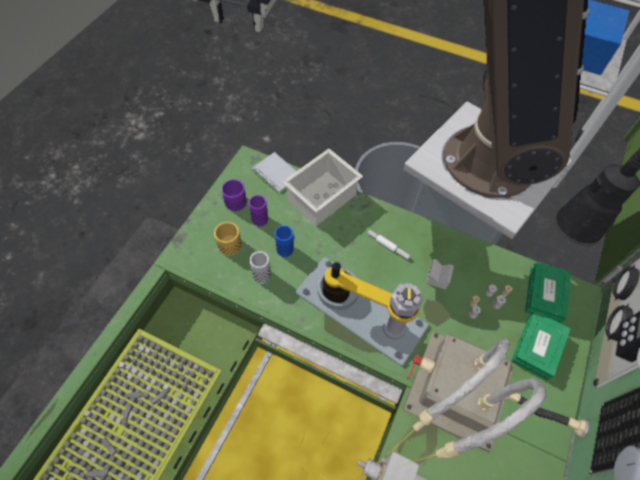

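View pics/s2.png

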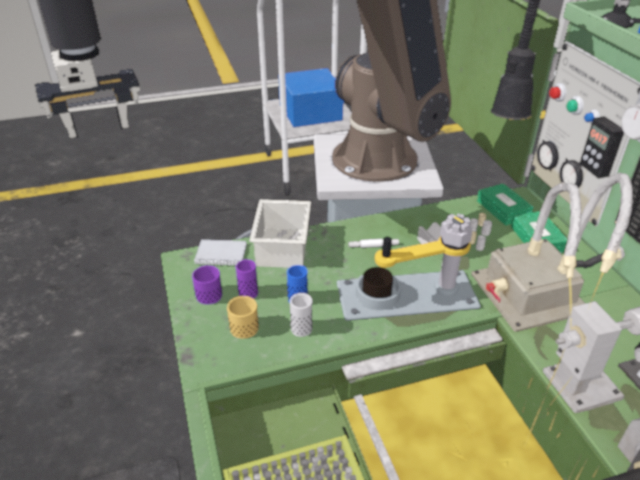

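The scene shows a brass cup at (228,238), an aluminium cup at (260,267), a slim blue cup at (285,241), two purple cups, the bin at (323,187), the strainer well at (337,290) and the nut at (406,300). Next I'll measure sizes and positions from depth.

```bash
cat > m1.py <<'E'
from h import *
for n in('scene','side'):
    c=dict(np.load('last_%s.npz'%n)); P=cloud(c); hsv=cv2.cvtColor(c['image'],cv2.COLOR_BGR2HSV)
    ok=(c['depth']>0)&(P[...,2]>.004)&(P[...,2]<.3)&(P[...,0]>.3)&(P[...,0]<1)&(abs(P[...,1])<.6)
    H,S,V=cv2.split(hsv)
    boxes={'scene':dict(brass=(212,220,244,258),alu=(247,248,275,285),blue=(272,222,297,258),purpW=(219,178,248,212),purpN=(246,193,271,228),well=(310,255,360,312),bin=(285,148,365,222),nut=(388,280,425,320)),
     'side':dict(brass=(225,295,262,340),alu=(287,290,316,338),blue=(284,264,310,298),purpW=(190,264,224,304),purpN=(234,257,260,300),well=(350,265,402,312),bin=(248,196,315,268),nut=(438,212,475,250))}[n]
    print(n)
    for k,(u0,v0,u1,v1) in boxes.items():
        p=P[v0:v1,u0:u1][ok[v0:v1,u0:u1]]
        if not len(p): print(k,'none');continue
        zt=np.percentile(p[:,2],98); 
        q=p[p[:,2]>zt-.006]
        (x,y),rad=cv2.minEnclosingCircle((q[:,:2]*1000).astype(np.float32))
        print(k,'ztop %.3f'%zt,'c %.1f %.1f r %.1f'%(x,y,rad),len(q))
    # floor / plate
E
python3 m1.py
python3 - <<'E'
from h import *
c=dict(np.load('last_scene.npz'))
i=cv2.resize(c['image'][140:370,180:480],(780,598),interpolation=cv2.INTER_CUBIC);cv2.imwrite('pics/s3.png',i)
E
```

```text
scene
brass ztop 0.059 c 616.9 -314.2 r 28.2 124
alu ztop 0.074 c 624.0 -206.3 r 20.7 102
blue ztop 0.074 c 542.5 -211.8 r 20.4 94
purpW ztop 0.058 c 525.4 -390.8 r 28.2 119
purpN ztop 0.074 c 521.4 -312.5 r 21.5 88
well ztop 0.169 c 572.5 -48.1 r 9.0 73
bin ztop 0.076 c 378.0 -242.0 r 90.6 715
nut ztop 0.184 c 536.0 87.2 r 21.9 317
side
brass ztop 0.059 c 616.7 -315.6 r 29.0 196
alu ztop 0.074 c 623.3 -207.3 r 21.7 140
blue ztop 0.075 c 568.7 -211.8 r 47.9 172
purpW ztop 0.059 c 525.5 -392.3 r 30.0 175
purpN ztop 0.075 c 521.1 -311.5 r 22.8 117
well ztop 0.064 c 556.0 -54.1 r 38.4 205
bin ztop 0.076 c 416.1 -242.3 r 124.6 727
nut ztop 0.184 c 537.3 85.9 r 22.8 241
```

View pics/s3.png

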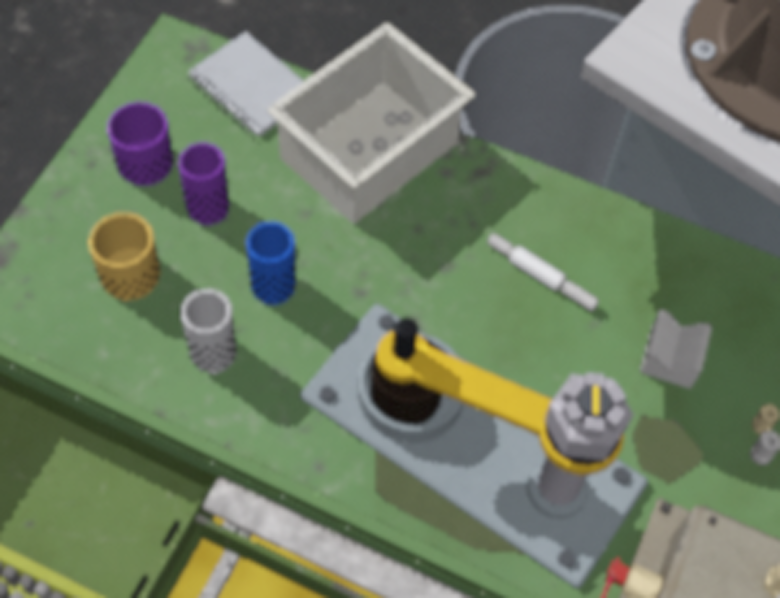

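Only brass (54 mm) and aluminium (40 mm) count. The blue one is a 40×74 look-alike, so cup_a and cup_d are absent. Next come the strainer, bin and spent-cup poses.

```bash
cat > m2.py <<'E'
from h import *
from scipy.optimize import least_squares
def circ(q,r=None):
    f=lambda p:np.hypot(q[:,0]-p[0],q[:,1]-p[1])-(p[2] if r is None else r)
    s=least_squares(f,[*q.mean(0)[:2],30],loss='soft_l1',f_scale=1); return s.x.round(1)
Q=[]
for n in('scene','side'):
    c=dict(np.load('last_%s.npz'%n)); P=cloud(c)*1000; I=c['image'].astype(int); S=cv2.cvtColor(c['image'],cv2.COLOR_BGR2HSV)[...,1]
    x,y,z=P[...,0],P[...,1],P[...,2]
    reg=(x>420)&(x<700)&(y>-140)&(y<170)
    pl=reg&(abs(z-10)<4)&(S<70)
    pts=P[pl][:,:2].astype(np.float32)
    m=cv2.morphologyEx(pl.astype(np.uint8),cv2.MORPH_OPEN,np.ones((3,3)))>0
    print(n,'plate',cv2.minAreaRect(P[m][:,:2].astype(np.float32)))
    rim=reg&(abs(z-37)<2.5)&(y<20)&(S<90)
    q=P[rim]; print(' rim',len(q),circ(q),q[:,:2].min(0),q[:,:2].max(0))
    V=I.max(-1)
    sp=reg&(V<70)&(z>56)&(z<68)&(y<20); q=P[sp]; print(' spent top',len(q),circ(q) if len(q)>5 else '')
    kn=reg&(z>160)&(z<176)&(y<0); print(' knob',P[kn].mean(0), circ(P[kn]))
    nt=reg&(z>168)&(z<182)&(y>40); print(' crown z',np.percentile(P[nt][:,2],[50,80,95]),circ(P[reg&(z>165)&(z<186)&(y>40)]))
    b=(x>280)&(x<520)&(y>-340)&(y<-140)&(abs(z-75)<4)
    print(' bin',cv2.minAreaRect(P[b][:,:2].astype(np.float32)))
    print(' side extents', [round(v) for v in (z[reg].max(),)])
E
python3 m2.py
```

```text
scene plate ((542.5471801757812, 23.16448974609375), (107.04310607910156, 301.09271240234375), 4.549156665802002)
 rim 131 [546.3 -52.7  41.3] [503.80750223 -95.6916339 ] [590.5725783   -8.92080551]
 spent top 70 [549.5 -55.8  28.5]
 knob [573.51091139 -47.36340483 168.73068152] [572.9 -47.9   6.5]
 crown z [179.33719228 180.89893017 181.6930678 ] [537.3  87.1  17.6]
 bin ((414.1683349609375, -250.04193115234375), (123.2334213256836, 233.4060516357422), 80.27619171142578)
 side extents [187]
side plate ((541.076416015625, 21.91607666015625), (113.0823745727539, 301.12158203125), 4.833313941955566)
 rim 250 [548.7 -53.8  39.2] [514.41268486 -97.3993332 ] [591.26418553 -11.07502821]
 spent top 154 [550.9 -57.3  28. ]
 knob [575.45538876 -49.8809406  168.09254407] [573.4 -49.6   6.6]
 crown z [176.57025293 181.07443128 181.77954894] [538.2  84.8  17.7]
 bin ((413.48614501953125, -251.3848876953125), (122.74081420898438, 234.0352325439453), 80.03350067138672)
 side extents [187]
```

```bash
python3 - <<'E'
from h import *
c=dict(np.load('last_scene.npz'))
C=np.array([ray(c,180+u/2.6,140+v/2.6,.075)[:2] for u,v in((272,108),(388,25),(473,95),(355,185))])*1000
print(C.round(),C.mean(0)); 
for i in range(4):
  d=C[(i+1)%4]-C[i]; print(np.hypot(*d),np.degrees(np.arctan2(d[1],d[0])))
# yellow line on stud, slots
I=c['image'];P=cloud(c)
print([ (n,(ray(c,180+u/2.6,140+v/2.6,.014)*1000).round()) for n,u,v in(('vblock',675,350),('plug',545,270),('pad',245,80))])
from scipy.spatial.transform import Rotation as R
s=r.get_state(); M=R.from_euler('xyz',s['eef_rot'],degrees=True).as_matrix(); print(M.round(3),s['tcp_pos'])
w=cap('wrist');print(-np.array(w['R']).T@np.array(w['t']).reshape(3)-s['tcp_pos'], np.array(w['R']).round(2),w['fx'])
E
```

```text
[[ 439. -303.]
 [ 297. -288.]
 [ 310. -179.]
 [ 452. -195.]] [ 374.61859774 -241.48235657]
142.33659079690028 174.0572274870521
109.56542722845377 83.62440210979595
143.68022281444334 -6.163635867751227
109.03004628549216 -97.08331811143464
[('vblock', array([368.,  90.,  14.])), ('plug', array([378., -39.,  14.])), ('pad', array([ 398., -378.,   14.]))]
[[-0.93  -0.367 -0.001]
 [-0.367  0.93   0.001]
 [ 0.     0.002 -1.   ]] [ 0.24754216 -0.62752604  0.24471961]
[-0.06974462 -0.0271324   0.13870533] [[-0.37  0.93  0.  ]
 [ 0.89  0.35  0.27]
 [ 0.26  0.1  -0.96]] 428.7068898759608
```

Call:
step_arm(
  increments=[
    {"tx": 23,"ty": 41,"az": 6,"claw": 1},
    {"tx": 23,"ty": 41,"az": 6},
    {"tx": 23,"ty": 41,"az": 6},
    {"tx": 23,"ty": 41,"az": 6},
    {"tx": 23,"ty": 41,"az": 6},
    {"tx": 23,"ty": 41,"az": 6},
    {"tx": 23,"ty": 41,"az": 6},
    {"tx": 23,"ty": 41,"az": 6},
    {"tx": 23,"ty": 41,"az": 6},
    {"tx": 23,"ty": 41,"az": 6},
    {"tx": 23,"ty": 41,"az": 6},
    {"tx": 23,"ty": 41,"az": 6},
  ],
  newtons=20,
)

```text
$.increments[0]: bad value
```

Call:
step_arm(
  increments=[
    {"tx": 23,"ty": 41,"tz": 0,"ax": 0,"ay": 0,"az": 6,"claw": 1},
    {"tx": 23,"ty": 41,"tz": 0,"ax": 0,"ay": 0,"az": 6,"claw": 1},
  ],
  newtons=20,
)

```text
time_s: 0.35
tcp_pos: [0.2933, -0.5453, 0.2443]
eef_rot: [179.9, -0.0, -146.4]
contact_force: [1.3, -0.7, 0.1]
gripper_width: 0.0876
```

Call:
step_arm(
  increments=[
    {"tx": 23,"ty": 41,"tz": 0,"ax": 0,"ay": 0,"az": 6,"claw": 1},
    {"tx": 23,"ty": 41,"tz": 0,"ax": 0,"ay": 0,"az": 6,"claw": 1},
    {"tx": 23,"ty": 41,"tz": 0,"ax": 0,"ay": 0,"az": 6,"claw": 1},
    {"tx": 23,"ty": 41,"tz": 0,"ax": 0,"ay": 0,"az": 6,"claw": 1},
    {"tx": 23,"ty": 41,"tz": 0,"ax": 0,"ay": 0,"az": 6,"claw": 1},
    {"tx": 23,"ty": 41,"tz": 0,"ax": 0,"ay": 0,"az": 6,"claw": 1},
    {"tx": 23,"ty": 41,"tz": 0,"ax": 0,"ay": 0,"az": 6,"claw": 1},
    {"tx": 23,"ty": 41,"tz": 0,"ax": 0,"ay": 0,"az": 6,"claw": 1},
    {"tx": 23,"ty": 41,"tz": 0,"ax": 0,"ay": 0,"az": 6,"claw": 1},
    {"tx": 23,"ty": 41,"tz": 0,"ax": 0,"ay": 0,"az": 6,"claw": 1},
    {"tx": 23,"ty": 41,"tz": 0,"ax": 0,"ay": 0,"az": 1,"claw": 1},
    {"tx": 27,"ty": 46,"tz": 0,"ax": 0,"ay": 0,"az": 0,"claw": 1},
  ],
)

```text
time_s: 1.55
tcp_pos: [0.5724, -0.0499, 0.2457]
eef_rot: [-180.0, 0.0, -85.4]
contact_force: [-0.0, -0.1, -0.4]
gripper_width: 0.0877
```

```bash
python3 - <<'E'
from h import *
s=r.get_state();print(s['tcp_pos'],s['eef_rot'],s['joints'].round(1))
w=cap('wrist','w1')
I=w['image'].copy()
for X in((.573,-.0485,.172),(.548,-.053,.037),(.537,.086,.182)):
    u,v=proj(w,X);print(X,u,v);cv2.circle(I,(int(u),int(v)),4,(0,0,255),1)
cv2.imwrite('pics/w1.png',I)
E
```

```text
[ 0.57236076 -0.04994978  0.24567027] [-1.79995878e+02  2.11562365e-03 -8.54213528e+01] [ 14.5  11.1 -12.3  -0.  -66.6  -9.9]
(0.573, -0.0485, 0.172) 317.43996376630787 265.3102464129495
(0.548, -0.053, 0.037) 349.3134814792358 207.85567648318514
(0.537, 0.086, 0.182) 360.501923191971 490.3964385211452
```

View pics/w1.png

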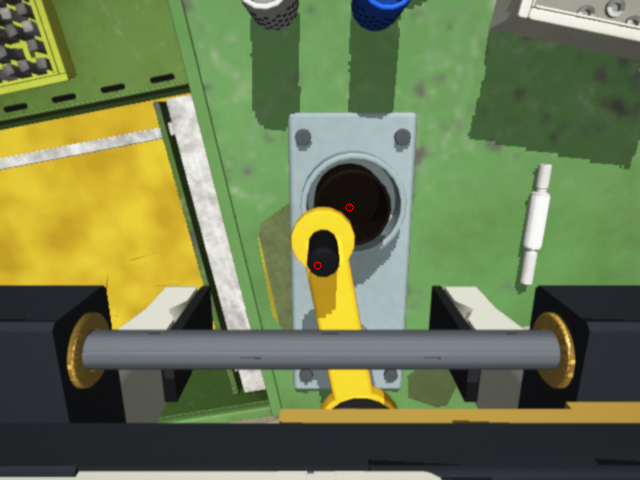

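The wrist view confirms the knob at about (322,268), under the gripper. I'll descend and grip it.

Call:
step_arm(
  increments=[
    {"tx": 0,"ty": 1,"tz": -45,"ax": 0,"ay": 0,"az": 0,"claw": 1},
    {"tx": 0,"ty": 0,"tz": -45,"ax": 0,"ay": 0,"az": 0,"claw": 1},
    {"tx": 0,"ty": 0,"tz": 0,"ax": 0,"ay": 0,"az": 0,"claw": -1},
    {"tx": 0,"ty": 0,"tz": 0,"ax": 0,"ay": 0,"az": 0,"claw": -1},
    {"tx": 0,"ty": 0,"tz": 0,"ax": 0,"ay": 0,"az": 0,"claw": -1},
    {"tx": 0,"ty": 0,"tz": 0,"ax": 0,"ay": 0,"az": 0,"claw": -1},
    {"tx": 0,"ty": 0,"tz": 0,"ax": 0,"ay": 0,"az": 0,"claw": -1},
    {"tx": 0,"ty": 0,"tz": 0,"ax": 0,"ay": 0,"az": 0,"claw": -1},
  ],
)

```text
time_s: 2.4
tcp_pos: [0.5725, -0.0508, 0.1567]
eef_rot: [-179.9, 0.0, -85.5]
contact_force: [-0.3, -0.2, 0.0]
gripper_width: 0.045
```

```bash
python3 - <<'E'
import numpy as np
from plant import r
s=r.get_state();print(s['tcp_pos'],s['gripper_width'],s['contact_force'])
# arc about pillar
c=np.array([537.5,86]);p=s['tcp_pos'][:2]*1000-c;print(np.hypot(*p),np.degrees(np.arctan2(p[1],p[0])))
a0=np.degrees(np.arctan2(p[1],p[0]));a=np.radians(np.linspace(a0,-8,13));L=np.hypot(*p)
print(np.diff(L*np.c_[np.cos(a),np.sin(a)],axis=0).round(1))
E
```

```text
[ 0.57245345 -0.05080847  0.15670404] 0.04503672165165313 [-0.32922473 -0.24670286  0.00890682]
141.2030461952798 -75.6679920101123
[[13.3  4.1]
 [12.8  5.4]
 [12.2  6.6]
 [11.5  7.8]
 [10.7  8.9]
 [ 9.8  9.9]
 [ 8.7 10.8]
 [ 7.6 11.6]
 [ 6.5 12.3]
 [ 5.2 12.9]
 [ 3.9 13.3]
 [ 2.6 13.6]]
```

Call:
step_arm(
  increments=[
    {"tx": 0,"ty": 0,"tz": 0,"ax": 0,"ay": 0,"az": 0,"claw": -1},
    {"tx": 0,"ty": 0,"tz": 0,"ax": 0,"ay": 0,"az": 0,"claw": -1},
    {"tx": 0,"ty": 0,"tz": 0,"ax": 0,"ay": 0,"az": 0,"claw": -1},
    {"tx": 0,"ty": 0,"tz": 0,"ax": 0,"ay": 0,"az": 0,"claw": -1},
    {"tx": 0,"ty": 0,"tz": 0,"ax": 0,"ay": 0,"az": 0,"claw": -1},
    {"tx": 0,"ty": 0,"tz": 0,"ax": 0,"ay": 0,"az": 0,"claw": -1},
  ],
)

```text
time_s: 3.0
tcp_pos: [0.5719, -0.0508, 0.1555]
eef_rot: [180.0, -0.0, -85.5]
contact_force: [-1.1, -0.2, 0.6]
gripper_width: 0.0179
```

Call:
step_arm(
  increments=[
    {"tx": 13.3,"ty": 4.1,"tz": 0,"ax": 0,"ay": 0,"az": 0,"claw": -1},
    {"tx": 12.8,"ty": 5.4,"tz": 0,"ax": 0,"ay": 0,"az": 0,"claw": -1},
    {"tx": 12.2,"ty": 6.6,"tz": 0,"ax": 0,"ay": 0,"az": 0,"claw": -1},
    {"tx": 11.5,"ty": 7.8,"tz": 0,"ax": 0,"ay": 0,"az": 0,"claw": -1},
  ],
)

```text
time_s: 3.4
tcp_pos: [0.623, -0.0265, 0.1556]
eef_rot: [180.0, -0.0, -85.5]
contact_force: [-2.9, -2.7, 2.7]
gripper_width: 0.0173
```

Call:
step_arm(
  increments=[
    {"tx": 10.7,"ty": 8.9,"tz": 0,"ax": 0,"ay": 0,"az": 0,"claw": -1},
    {"tx": 9.8,"ty": 9.9,"tz": 0,"ax": 0,"ay": 0,"az": 0,"claw": -1},
    {"tx": 8.7,"ty": 10.8,"tz": 0,"ax": 0,"ay": 0,"az": 0,"claw": -1},
    {"tx": 7.6,"ty": 11.6,"tz": 0,"ax": 0,"ay": 0,"az": 0,"claw": -1},
    {"tx": 6.5,"ty": 12.3,"tz": 0,"ax": 0,"ay": 0,"az": 0,"claw": -1},
    {"tx": 5.2,"ty": 12.9,"tz": 0,"ax": 0,"ay": 0,"az": 0,"claw": -1},
    {"tx": 3.9,"ty": 13.3,"tz": 0,"ax": 0,"ay": 0,"az": 0,"claw": -1},
    {"tx": 2.6,"ty": 13.6,"tz": 0,"ax": 0,"ay": 0,"az": 0,"claw": -1},
    {"tx": 0,"ty": 0,"tz": 0,"ax": 0,"ay": 0,"az": 0,"claw": -1},
    {"tx": 0,"ty": 0,"tz": 0,"ax": 0,"ay": 0,"az": 0,"claw": -1},
  ],
)

```text
time_s: 4.4
tcp_pos: [0.6751, 0.0681, 0.1555]
eef_rot: [179.8, 0.0, -85.4]
contact_force: [-10.0, 1.1, 8.6]
gripper_width: 0.0177
```

Call:
step_arm(
  increments=[
    {"tx": 0,"ty": 0,"tz": 0,"ax": 0,"ay": 0,"az": 0,"claw": 0},
    {"tx": 0,"ty": 0,"tz": 0,"ax": 0,"ay": 0,"az": 0,"claw": 0},
    {"tx": 0,"ty": 0,"tz": 0,"ax": 0,"ay": 0,"az": 0,"claw": 0.9},
    {"tx": 0,"ty": 0,"tz": 45,"ax": 0,"ay": 0,"az": 0,"claw": 0.9},
    {"tx": -25,"ty": -20,"tz": 30,"ax": 0,"ay": 0,"az": 0,"claw": 1},
    {"tx": -35,"ty": -35,"tz": 0,"ax": 0,"ay": 0,"az": 0,"claw": 1},
    {"tx": -35,"ty": -35,"tz": 0,"ax": 0,"ay": 0,"az": 0,"claw": 1},
    {"tx": -30,"ty": -33,"tz": 0,"ax": 0,"ay": 0,"az": 0,"claw": 1},
    {"tx": 0,"ty": 0,"tz": -30,"ax": 0,"ay": 0,"az": 0,"claw": 1},
    {"tx": 0,"ty": 0,"tz": 0,"ax": 0,"ay": 0,"az": 0,"claw": 1},
  ],
)

```text
time_s: 5.4
tcp_pos: [0.5496, -0.0573, 0.1982]
eef_rot: [179.8, 0.0, -85.6]
contact_force: [0.4, 0.2, -0.4]
gripper_width: 0.0866
```

```bash
python3 - <<'E'
from h import *
s=r.get_state();print(s['tcp_pos'],s['eef_rot'],s['gripper_width'])
w=cap('wrist');P=cloud(w)*1000
I=w['image'].copy()
cv2.imwrite('pics/w2.png',I)
for n in('wrist','scene'):
    c=w if n=='wrist' else cap('scene'); P=cloud(c)*1000;x,y,z=P[...,0],P[...,1],P[...,2]
    V=c['image'].max(-1);reg=(np.hypot(x-548,y+53)<50)
    q=P[reg&(V<80)&(z>58)&(z<66)];print(n,'spent',len(q),cv2.minEnclosingCircle(q[:,:2].astype(np.float32)) if len(q)>4 else '')
    q=P[reg&(V>80)&(z>34.5)&(z<40)];print(' rim',len(q),cv2.minEnclosingCircle(q[:,:2].astype(np.float32)) if len(q)>4 else '',q.min(0),q.max(0))
    kn=(z>162)&(z<176)&(y>0)&(x>600)&(x<720)&(V<80);print(' knob',P[kn].mean(0) if kn.any() else '')
E
```

```text
[ 0.54962467 -0.05733711  0.19823501] [ 1.79798446e+02  4.04235536e-02 -8.56048551e+01] 0.08657390256882332
wrist spent 1298 ((547.7987670898438, -57.77127456665039), 29.980026245117188)
 rim 2349 ((544.9227905273438, -54.719932556152344), 43.8094367980957) [501.59867237 -98.3733429   34.50217713] [588.50653496 -11.44681454  39.41015807]
 knob 
scene spent 86 ((550.2886352539062, -54.695098876953125), 29.92892837524414)
 rim 154 ((546.7898559570312, -51.76779556274414), 43.73649978637695) [503.06556677 -94.19201633  34.50422985] [590.03246685 -10.14795507  39.19587642]
 knob [676.3694037   79.54968656 169.61093724]
```

View pics/w2.png

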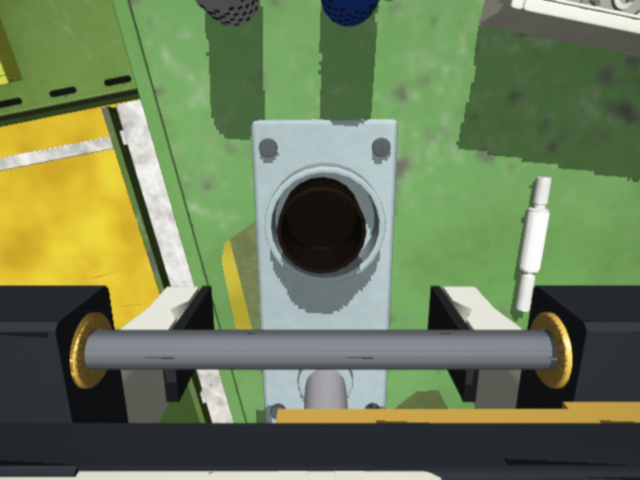

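Call:
step_arm(
  increments=[
    {"tx": -0.5,"ty": 1,"tz": -45,"ax": 0,"ay": 0,"az": 0,"claw": 1},
    {"tx": 0,"ty": 0,"tz": -45,"ax": 0,"ay": 0,"az": 0,"claw": 1},
    {"tx": 0,"ty": 0,"tz": -30,"ax": 0,"ay": 0,"az": 0,"claw": 1},
    {"tx": 0,"ty": 0,"tz": -17,"ax": 0,"ay": 0,"az": 0,"claw": 1},
    {"tx": 0,"ty": 0,"tz": 0,"ax": 0,"ay": 0,"az": 0,"claw": -1},
    {"tx": 0,"ty": 0,"tz": 0,"ax": 0,"ay": 0,"az": 0,"claw": -1},
    {"tx": 0,"ty": 0,"tz": 0,"ax": 0,"ay": 0,"az": 0,"claw": -1},
    {"tx": 0,"ty": 0,"tz": 0,"ax": 0,"ay": 0,"az": 0,"claw": -1},
    {"tx": 0,"ty": 0,"tz": 0,"ax": 0,"ay": 0,"az": 0,"claw": -1},
    {"tx": 0,"ty": 0,"tz": 0,"ax": 0,"ay": 0,"az": 0,"claw": -1},
  ],
  newtons=20,
)

```text
time_s: 6.5
tcp_pos: [0.5522, -0.0553, 0.0649]
eef_rot: [-179.9, 0.0, -85.4]
contact_force: [-0.6, 1.5, 6.4]
gripper_width: 0.0605
```

Call:
step_arm(
  increments=[
    {"tx": 0,"ty": 0,"tz": 20,"ax": 0,"ay": 0,"az": 0,"claw": -1},
    {"tx": 0,"ty": 0,"tz": 40,"ax": 0,"ay": 0,"az": 0,"claw": -1},
    {"tx": 0,"ty": 0,"tz": 45,"ax": 0,"ay": 0,"az": 0,"claw": -1},
    {"tx": -30,"ty": -31,"tz": 10,"ax": 0,"ay": 0,"az": -2,"claw": -1},
    {"tx": -30,"ty": -31,"tz": 0,"ax": 0,"ay": 0,"az": -2,"claw": -1},
    {"tx": -30,"ty": -31,"tz": 0,"ax": 0,"ay": 0,"az": -2,"claw": -1},
    {"tx": -30,"ty": -31,"tz": 0,"ax": 0,"ay": 0,"az": -2,"claw": -1},
    {"tx": -30,"ty": -31,"tz": 0,"ax": 0,"ay": 0,"az": -2,"claw": -1},
    {"tx": -27,"ty": -31,"tz": 0,"ax": 0,"ay": 0,"az": -1,"claw": -1},
    {"tx": 0,"ty": 0,"tz": 0,"ax": 0,"ay": 0,"az": 0,"claw": -1},
  ],
)

```text
time_s: 7.5
tcp_pos: [0.3709, -0.2436, 0.1787]
eef_rot: [180.0, 0.0, -96.7]
contact_force: [0.2, 0.6, -1.3]
gripper_width: 0.0599
```

```bash
python3 - <<'E'
from h import *
s=r.get_state();print(s['tcp_pos'],s['eef_rot'],s['gripper_width'],s['joints'].round(1),s['contact_force'])
w=cap('wrist','w3')
c=cap('side');cv2.imwrite('pics/s4.png',cv2.resize(c['image'][100:380,140:500],(720,560)))
E
```

```text
[ 0.37089794 -0.24356309  0.17874906] [ 1.79981527e+02  1.52002742e-02 -9.67226019e+01] 0.05990434129164497 [ -7.7   1.7 -32.7  -0.  -55.6   1. ] [ 0.15549461  0.63878311 -1.25750289]
```

View pics/s4.png

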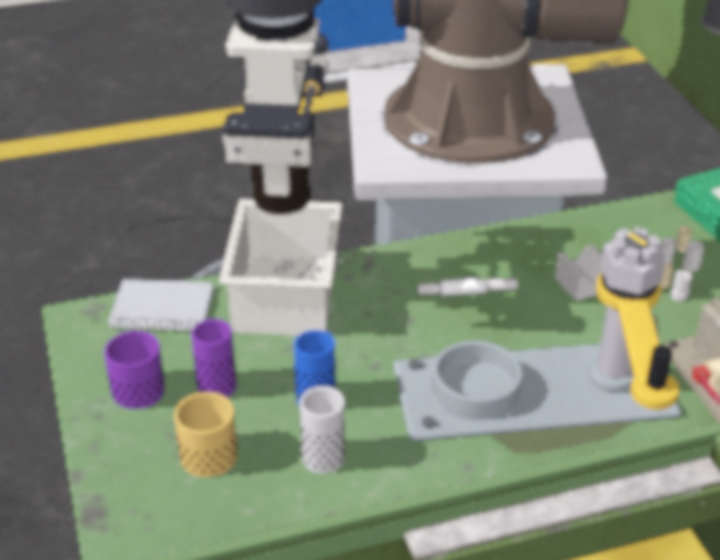

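Call:
step_arm(
  increments=[
    {"tx": 3,"ty": 2,"tz": -40,"ax": 0,"ay": 0,"az": 0,"claw": -1},
    {"tx": 0,"ty": 0,"tz": -40,"ax": 0,"ay": 0,"az": 0,"claw": -1},
    {"tx": 0,"ty": 0,"tz": -20,"ax": 0,"ay": 0,"az": 0,"claw": -1},
    {"tx": 0,"ty": 0,"tz": 0,"ax": 0,"ay": 0,"az": 0,"claw": 0.6},
    {"tx": 0,"ty": 0,"tz": 0,"ax": 0,"ay": 0,"az": 0,"claw": 0.6},
    {"tx": 0,"ty": 0,"tz": 0,"ax": 0,"ay": 0,"az": 0,"claw": 0.6},
    {"tx": 0,"ty": 0,"tz": 40,"ax": 0,"ay": 0,"az": 0,"claw": 0.6},
    {"tx": 0,"ty": 0,"tz": 45,"ax": 0,"ay": 0,"az": 0,"claw": 1},
    {"tx": 0,"ty": 0,"tz": 45,"ax": 0,"ay": 0,"az": 0,"claw": 1},
  ],
)

```text
time_s: 8.5
tcp_pos: [0.3775, -0.2395, 0.2119]
eef_rot: [-179.9, -0.0, -96.4]
contact_force: [1.9, 0.1, 0.1]
gripper_width: 0.0809
```

```bash
python3 - <<'E'
from h import *
s=r.get_state();print(s['tcp_pos'],s['gripper_width'],s['contact_force'])
c=cap('scene');P=cloud(c)*1000;x,y,z=P[...,0],P[...,1],P[...,2];V=c['image'].max(-1)
q=P[(V<75)&(abs(x-375)<66)&(abs(y+241)<50)&(z>5)];print(len(q),np.percentile(q,[2,50,98],axis=0) if len(q) else '')
for n in('scene','side'):
    c=cap(n);P=cloud(c)*1000;x,y,z=P[...,0],P[...,1],P[...,2];H,S,V=cv2.split(cv2.cvtColor(c['image'],cv2.COLOR_BGR2HSV))
    for nm,cx,cy,zt in(('brass',617,-315,58),('alu',623.5,-207,74)):
        q=P[(np.hypot(x-cx,y-cy)<60)&(abs(z-zt)<3)&((S<60) if nm=='alu' else (H<30))]
        print(n,nm,len(q),cv2.minEnclosingCircle(q[:,:2].astype(np.float32)) if len(q) else '')
E
```

```text
[ 0.37749147 -0.2395479   0.21187422] 0.08092685308607299 [1.91362676 0.06823288 0.07456266]
5239 [[ 313.48383136 -263.61041505   20.21245975]
 [ 409.23661735 -214.65124063  426.48353945]
 [ 435.12869808 -191.67043003  547.54069379]]
scene brass 86 ((616.2898559570312, -314.67852783203125), 27.55051040649414)
scene alu 64 ((623.6542358398438, -206.11972045898438), 20.234525680541992)
side brass 132 ((617.7726440429688, -315.6700744628906), 28.118330001831055)
side alu 97 ((624.156494140625, -206.72796630859375), 21.08845329284668)
```

Call:
step_arm(
  increments=[
    {"tx": 30,"ty": -9.5,"tz": 0,"ax": 0,"ay": 0,"az": -4.4,"claw": 1},
    {"tx": 30,"ty": -9.5,"tz": 0,"ax": 0,"ay": 0,"az": -4.4,"claw": 1},
    {"tx": 30,"ty": -9.5,"tz": 0,"ax": 0,"ay": 0,"az": -4.4,"claw": 1},
    {"tx": 30,"ty": -9.5,"tz": 0,"ax": 0,"ay": 0,"az": -4.4,"claw": 1},
    {"tx": 30,"ty": -9.5,"tz": 0,"ax": 0,"ay": 0,"az": -4.4,"claw": 1},
    {"tx": 30,"ty": -9.5,"tz": 0,"ax": 0,"ay": 0,"az": -4.4,"claw": 1},
    {"tx": 30,"ty": -9.5,"tz": -15,"ax": 0,"ay": 0,"az": -4.4,"claw": 1},
    {"tx": 30,"ty": -9.5,"tz": -30,"ax": 0,"ay": 0,"az": -4.4,"claw": 1},
    {"tx": 0,"ty": 0,"tz": 0,"ax": 0,"ay": 0,"az": 0,"claw": 1},
  ],
)

```text
time_s: 9.55
tcp_pos: [0.6177, -0.3153, 0.1572]
eef_rot: [179.6, -0.2, -131.8]
contact_force: [-1.7, 0.7, -1.3]
gripper_width: 0.0874
```

```bash
python3 - <<'E'
from h import *
s=r.get_state();print(s['tcp_pos'],s['eef_rot'],s['gripper_width'],s['joints'].round(1))
c=cap('wrist');P=cloud(c)*1000;x,y,z=P[...,0],P[...,1],P[...,2];H,S,V=cv2.split(cv2.cvtColor(c['image'],cv2.COLOR_BGR2HSV))
q=P[(np.hypot(x-617,y+315)<80)&(abs(z-58)<3)&(H<30)&(S>60)];print(len(q),cv2.minEnclosingCircle(q[:,:2].astype(np.float32)) if len(q) else '')
c=cap('scene');P=cloud(c)*1000;x,y,z=P[...,0],P[...,1],P[...,2]
q=P[(c['image'].max(-1)<75)&(abs(x-375)<66)&(abs(y+241)<50)&(z>5)&(z<80)];print('spent',len(q),np.percentile(q,[2,50,98],axis=0) if len(q) else '')
E
```

```text
[ 0.61770346 -0.31528102  0.15718714] [ 1.79592978e+02 -1.70571979e-01 -1.31839584e+02] 0.08744817724740932 [-11.   25.9  -2.9  -0.1 -61.6 -30.8]
1467 ((615.1266479492188, -316.35345458984375), 26.995197296142578)
spent 420 [[ 346.24846339 -266.20155302    5.86790654]
 [ 363.98470681 -246.95153597   34.61873396]
 [ 404.0710725  -213.50259806   52.24439679]]
```

Call:
step_arm(
  increments=[
    {"tx": -1,"ty": 0,"tz": -45,"ax": 0,"ay": 0,"az": 0,"claw": 1},
    {"tx": 0,"ty": 0,"tz": -37,"ax": 0,"ay": 0,"az": 0,"claw": 1},
    {"tx": 0,"ty": 0,"tz": -20,"ax": 0,"ay": 0,"az": 0,"claw": 1},
    {"tx": 0,"ty": 0,"tz": 0,"ax": 0,"ay": 0,"az": 0,"claw": -1},
    {"tx": 0,"ty": 0,"tz": 0,"ax": 0,"ay": 0,"az": 0,"claw": -1},
    {"tx": 0,"ty": 0,"tz": 0,"ax": 0,"ay": 0,"az": 0,"claw": -1},
    {"tx": 0,"ty": 0,"tz": 0,"ax": 0,"ay": 0,"az": 0,"claw": -1},
    {"tx": 0,"ty": 0,"tz": 0,"ax": 0,"ay": 0,"az": 0,"claw": -1},
    {"tx": 0,"ty": 0,"tz": 0,"ax": 0,"ay": 0,"az": 0,"claw": -1},
  ],
)

```text
time_s: 10.55
tcp_pos: [0.617, -0.3157, 0.0631]
eef_rot: [-179.9, 0.0, -131.6]
contact_force: [-0.6, 2.3, 6.8]
gripper_width: 0.0526
```

```bash
python3 - <<'E'
from plant import r
s=r.get_state();print(s['tcp_pos'],s['eef_rot'],s['gripper_width'],s['contact_force'])
E
```

```text
[ 0.61697115 -0.31567148  0.06308715] [-1.79900089e+02  4.06811362e-02 -1.31640253e+02] 0.0525951130164213 [-0.64718013  2.27547866  6.8071496 ]
```

Call:
step_arm(
  increments=[
    {"tx": 0,"ty": 0,"tz": 30,"ax": 0,"ay": 0,"az": 0,"claw": -1},
    {"tx": 0,"ty": 0,"tz": 45,"ax": 0,"ay": 0,"az": 0,"claw": -1},
    {"tx": 0,"ty": 0,"tz": 35,"ax": 0,"ay": 0,"az": 0,"claw": -1},
    {"tx": -8,"ty": 29,"tz": 0,"ax": 0,"ay": 0,"az": 5,"claw": -1},
    {"tx": -8,"ty": 29,"tz": 0,"ax": 0,"ay": 0,"az": 5,"claw": -1},
    {"tx": -8,"ty": 29,"tz": 0,"ax": 0,"ay": 0,"az": 5,"claw": -1},
    {"tx": -8,"ty": 29,"tz": 0,"ax": 0,"ay": 0,"az": 5,"claw": -1},
    {"tx": -8,"ty": 29,"tz": 0,"ax": 0,"ay": 0,"az": 5,"claw": -1},
    {"tx": -8,"ty": 29,"tz": 0,"ax": 0,"ay": 0,"az": 5,"claw": -1},
    {"tx": -8,"ty": 29,"tz": 0,"ax": 0,"ay": 0,"az": 5,"claw": -1},
    {"tx": -8,"ty": 29,"tz": 0,"ax": 0,"ay": 0,"az": 5,"claw": -1},
    {"tx": -7,"ty": 29,"tz": 0,"ax": 0,"ay": 0,"az": 5,"claw": -1},
  ],
)

```text
time_s: 11.75
tcp_pos: [0.5446, -0.0535, 0.1717]
eef_rot: [180.0, 0.0, -86.5]
contact_force: [0.9, 0.7, -1.4]
gripper_width: 0.0527
```

```bash
python3 - <<'E'
from h import *
s=r.get_state();print(s['tcp_pos'],s['eef_rot'],s['gripper_width'],s['contact_force'])
c=cap('side');cv2.imwrite('pics/s5.png',cv2.resize(c['image'][180:330,280:480],(800,600)))
P=cloud(c)*1000;x,y,z=P[...,0],P[...,1],P[...,2];H,S,V=cv2.split(cv2.cvtColor(c['image'],cv2.COLOR_BGR2HSV))
q=P[(np.hypot(x-546,y+53)<60)&(z>70)&(z<200)&(H<30)&(S>90)];print(len(q),np.percentile(q,[1,50,99],axis=0))
E
```

```text
[ 0.54459852 -0.05346564  0.17166266] [ 1.79998715e+02  1.33190386e-02 -8.64731220e+01] 0.05265135494056746 [ 0.8646855   0.7213791  -1.38011879]
460 [[542.51089412 -80.44404789 109.84496426]
 [567.00165608 -65.63306598 130.22004299]
 [573.76497002 -32.88183972 165.76014193]]
```

View pics/s5.png

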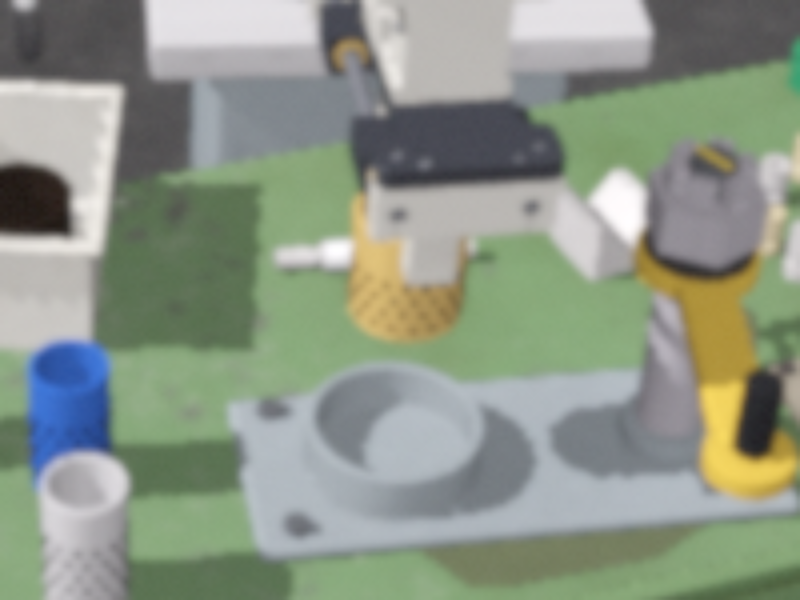

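The brass cup hangs upright over the well, with its underside at about 109 mm. I'll lower it.

Call:
step_arm(
  increments=[
    {"tx": 1.5,"ty": 0,"tz": -40,"ax": 0,"ay": 0,"az": 0,"claw": -1},
    {"tx": 0,"ty": 0,"tz": -35,"ax": 0,"ay": 0,"az": 0,"claw": -1},
    {"tx": 0,"ty": 0,"tz": -10,"ax": 0,"ay": 0,"az": 0,"claw": -1},
    {"tx": 0,"ty": 0,"tz": -6,"ax": 0,"ay": 0,"az": 0,"claw": -1},
    {"tx": 0,"ty": 0,"tz": -4,"ax": 0,"ay": 0,"az": 0,"claw": -1},
    {"tx": 0,"ty": 0,"tz": 0,"ax": 0,"ay": 0,"az": 0,"claw": -1},
  ],
)

```text
time_s: 12.4
tcp_pos: [0.5475, -0.0546, 0.0773]
eef_rot: [-179.9, 0.0, -86.7]
contact_force: [0.4, 0.4, -1.1]
gripper_width: 0.0526
```

Call:
step_arm(
  increments=[
    {"tx": 0,"ty": 0,"tz": -2,"ax": 0,"ay": 0,"az": 0,"claw": -1},
    {"tx": 0,"ty": 0,"tz": -2,"ax": 0,"ay": 0,"az": 0,"claw": -1},
    {"tx": 0,"ty": 0,"tz": 0,"ax": 0,"ay": 0,"az": 0,"claw": -1},
  ],
)

```text
time_s: 12.7
tcp_pos: [0.5478, -0.0546, 0.0749]
eef_rot: [-179.9, -0.0, -86.6]
contact_force: [-5.5, 0.3, 12.9]
gripper_width: 0.0525
```

Call:
step_arm(
  increments=[
    {"tx": 0,"ty": 0,"tz": 1,"ax": 0,"ay": 0,"az": 0,"claw": 0.6},
    {"tx": 0,"ty": 0,"tz": 0,"ax": 0,"ay": 0,"az": 0,"claw": 0.6},
    {"tx": 0,"ty": 0,"tz": 0,"ax": 0,"ay": 0,"az": 0,"claw": 0.6},
    {"tx": 0,"ty": 0,"tz": 0,"ax": 0,"ay": 0,"az": 0,"claw": 0.6},
    {"tx": 0,"ty": 0,"tz": 30,"ax": 0,"ay": 0,"az": 0,"claw": 0.6},
    {"tx": 0,"ty": 0,"tz": 45,"ax": 0,"ay": 0,"az": 0,"claw": 0.6},
    {"tx": 0,"ty": 0,"tz": 45,"ax": 0,"ay": 0,"az": 0,"claw": 0.6},
  ],
)

```text
time_s: 13.4
tcp_pos: [0.5462, -0.0547, 0.1943]
eef_rot: [179.9, -0.0, -86.7]
contact_force: [0.8, 0.5, 0.0]
gripper_width: 0.07
```

Call:
step_arm(
  increments=[
    {"tx": 9,"ty": -19,"tz": 0,"ax": 0,"ay": 0,"az": -6,"claw": 0.6},
    {"tx": 9,"ty": -19,"tz": 0,"ax": 0,"ay": 0,"az": -6,"claw": 0.6},
    {"tx": 9,"ty": -19,"tz": 0,"ax": 0,"ay": 0,"az": -6,"claw": 0.6},
    {"tx": 9,"ty": -19,"tz": 0,"ax": 0,"ay": 0,"az": -6,"claw": 0.6},
    {"tx": 10,"ty": -19,"tz": 0,"ax": 0,"ay": 0,"az": -6,"claw": 0.6},
    {"tx": 10,"ty": -19,"tz": 0,"ax": 0,"ay": 0,"az": -6,"claw": 0.6},
    {"tx": 10,"ty": -19,"tz": 0,"ax": 0,"ay": 0,"az": -6,"claw": 0.6},
    {"tx": 10,"ty": -19,"tz": 0,"ax": 0,"ay": 0,"az": -6,"claw": 0.6},
    {"tx": 0,"ty": 0,"tz": 0,"ax": 0,"ay": 0,"az": 0,"claw": 0.6},
  ],
)

```text
time_s: 14.3
tcp_pos: [0.6234, -0.2085, 0.1926]
eef_rot: [180.0, -0.1, -134.9]
contact_force: [-0.7, -0.2, -0.6]
gripper_width: 0.0701
```

```bash
python3 - <<'E'
from h import *
s=r.get_state();print(s['tcp_pos'],s['eef_rot'],s['gripper_width'])
for n in('wrist','scene','side'):
    c=cap(n);P=cloud(c)*1000;x,y,z=P[...,0],P[...,1],P[...,2];H,S,V=cv2.split(cv2.cvtColor(c['image'],cv2.COLOR_BGR2HSV))
    q=P[(np.hypot(x-624,y+207)<50)&(abs(z-74)<3)&(S<70)];print(n,len(q),cv2.minEnclosingCircle(q[:,:2].astype(np.float32)) if len(q) else '')
    q=P[(np.hypot(x-546,y+54)<40)&(abs(z-70)<5)&(H<30)&(S>60)];print(' brass',len(q),cv2.minEnclosingCircle(q[:,:2].astype(np.float32)) if len(q) else '',q[:,2].mean(), q[:,2].min(),q[:,2].max())
    if n=='wrist':cv2.imwrite('pics/w4.png',c['image'])
E
```

```text
[ 0.62337572 -0.20848271  0.19259381] [ 1.79971746e+02 -5.36936853e-02 -1.34939404e+02] 0.07005677840042276
wrist 909 ((621.88232421875, -207.847412109375), 19.96067237854004)
 brass 356 ((537.793701171875, -77.66535949707031), 19.520456314086914) 68.51239823475697 65.08630694630035 71.03318377185383
scene 64 ((624.0608520507812, -206.1723175048828), 20.113122940063477)
 brass 123 ((552.2680053710938, -62.48804473876953), 27.01700782775879) 68.43163532695459 65.01688430051883 72.64446035515125
side 100 ((623.9943237304688, -207.20680236816406), 20.889158248901367)
 brass 160 ((552.8027954101562, -62.39010238647461), 28.3939266204834) 68.3716219247588 65.01984483923222 73.2756382133673
```

Call:
step_arm(
  increments=[
    {"tx": 0,"ty": 1.5,"tz": -45,"ax": 0,"ay": 0,"az": 0,"claw": 0.6},
    {"tx": 0,"ty": 0,"tz": -45,"ax": 0,"ay": 0,"az": 0,"claw": 0.6},
    {"tx": 0,"ty": 0,"tz": -25,"ax": 0,"ay": 0,"az": 0,"claw": 0.6},
    {"tx": 0,"ty": 0,"tz": 0,"ax": 0,"ay": 0,"az": 0,"claw": -1},
    {"tx": 0,"ty": 0,"tz": 0,"ax": 0,"ay": 0,"az": 0,"claw": -1},
    {"tx": 0,"ty": 0,"tz": 0,"ax": 0,"ay": 0,"az": 0,"claw": -1},
    {"tx": 0,"ty": 0,"tz": 0,"ax": 0,"ay": 0,"az": 0,"claw": -1},
    {"tx": 0,"ty": 0,"tz": 0,"ax": 0,"ay": 0,"az": 0,"claw": -1},
    {"tx": 0,"ty": 0,"tz": 0,"ax": 0,"ay": 0,"az": 0,"claw": -1},
  ],
)

```text
time_s: 15.35
tcp_pos: [0.6241, -0.2053, 0.0804]
eef_rot: [-179.8, 0.1, -134.6]
contact_force: [0.1, 0.3, 6.7]
gripper_width: 0.0397
```

Call:
step_arm(
  increments=[
    {"tx": 0,"ty": 0,"tz": 30,"ax": 0,"ay": 0,"az": 0,"claw": -1},
    {"tx": 0,"ty": 0,"tz": 45,"ax": 0,"ay": 0,"az": 0,"claw": -1},
    {"tx": 0,"ty": 0,"tz": 45,"ax": 0,"ay": 0,"az": 0,"claw": -1},
    {"tx": -9,"ty": 18,"tz": 0,"ax": 0,"ay": 0,"az": 6,"claw": -1},
    {"tx": -9,"ty": 18,"tz": 0,"ax": 0,"ay": 0,"az": 6,"claw": -1},
    {"tx": -9,"ty": 18,"tz": 0,"ax": 0,"ay": 0,"az": 6,"claw": -1},
    {"tx": -9,"ty": 18,"tz": 0,"ax": 0,"ay": 0,"az": 6,"claw": -1},
    {"tx": -9,"ty": 18,"tz": 0,"ax": 0,"ay": 0,"az": 6,"claw": -1},
    {"tx": -9,"ty": 18,"tz": 0,"ax": 0,"ay": 0,"az": 6,"claw": -1},
    {"tx": -9,"ty": 18,"tz": 0,"ax": 0,"ay": 0,"az": 6,"claw": -1},
    {"tx": -9,"ty": 17,"tz": 0,"ax": 0,"ay": 0,"az": 6,"claw": -1},
    {"tx": 0,"ty": 0,"tz": 0,"ax": 0,"ay": 0,"az": 0,"claw": -1},
  ],
)

```text
time_s: 16.55
tcp_pos: [0.5497, -0.0607, 0.1989]
eef_rot: [-180.0, 0.0, -86.4]
contact_force: [0.9, -1.0, 0.2]
gripper_width: 0.0397
```

```bash
cat > m3.py <<'E'
from h import *
import sys
s=r.get_state();print(s['tcp_pos'],s['eef_rot'],s['gripper_width'])
for n in('wrist','scene','side'):
    c=cap(n);P=cloud(c)*1000;x,y,z=P[...,0],P[...,1],P[...,2];H,S,V=cv2.split(cv2.cvtColor(c['image'],cv2.COLOR_BGR2HSV))
    reg=np.hypot(x-546,y+54)<50
    q=P[reg&(z>45)&(z<76)&(H<30)&(S>90)];
    if len(q)>20:
        zt=np.percentile(q[:,2],98);t=q[q[:,2]>zt-3];print(n,'brass ztop %.1f'%zt,len(t),cv2.minEnclosingCircle(t[:,:2].astype(np.float32)))
    q=P[reg&(z>78)&(z<200)&(S<50)]
    if len(q)>20 and n!='wrist': print(n,'alu',np.percentile(q,[1,50,99],axis=0).round(1).tolist())
    if n=='wrist': cv2.imwrite('pics/w5.png',c['image'])
    if n=='side':cv2.imwrite('pics/%s.png'%sys.argv[1],cv2.resize(c['image'][180:330,280:480],(800,600)))
E
python3 m3.py s6
```

```text
[ 0.54969659 -0.06065674  0.19890027] [-1.79993240e+02  4.09492694e-02 -8.64231603e+01] 0.03972986065638681
wrist brass ztop 70.6 724 ((550.4971923828125, -64.44166564941406), 26.775402069091797)
scene brass ztop 71.2 43 ((553.0709838867188, -60.798667907714844), 25.951398849487305)
scene alu [[529.2, -59.2, 121.6], [562.3, -47.4, 142.6], [570.2, -42.1, 196.1]]
side brass ztop 70.7 100 ((552.5827026367188, -63.52443313598633), 28.4732666015625)
side alu [[550.2, -83.7, 119.7], [569.3, -67.9, 155.3], [588.5, -46.1, 198.6]]
```

View pics/s6.png

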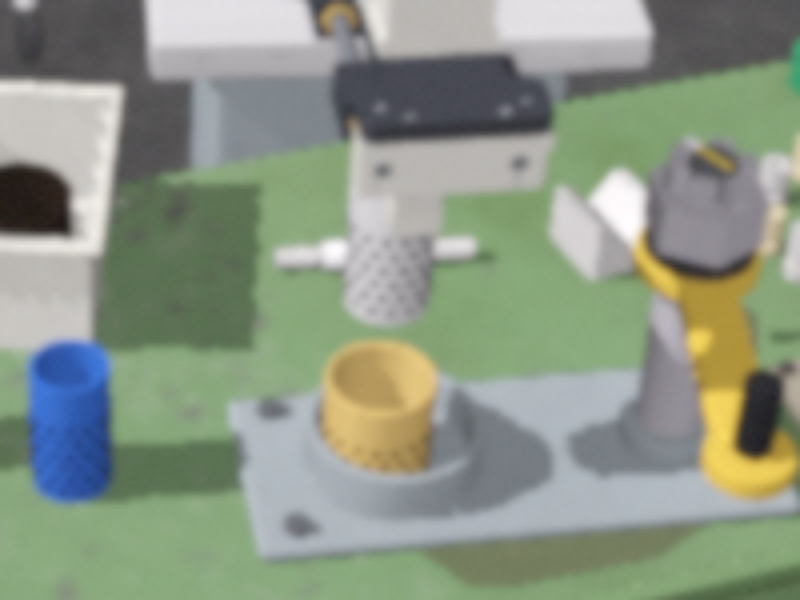

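```bash
python3 - <<'E'
from h import *
from scipy.optimize import least_squares
def fit(q,R): 
    return least_squares(lambda p:np.hypot(q[:,0]-p[0],q[:,1]-p[1])-R,q.mean(0)[:2]-[10,0],loss='soft_l1',f_scale=1).x
for n in('scene','side'):
    c=dict(np.load('last_%s.npz'%n));P=cloud(c)*1000;x,y,z=P[...,0],P[...,1],P[...,2];H,S,V=cv2.split(cv2.cvtColor(c['image'],cv2.COLOR_BGR2HSV))
    reg=(np.hypot(x-550,y+60)<50)
    C=-np.array(c['R']).T@np.array(c['t'])*1000
    o=reg&(z>124)&(z<165)&(S<50); q=P[o]; a=fit(q,20)
    b=reg&(z>44)&(z<66)&(H<30)&(S>90); q=P[b]
    b0=np.array([552,-63.]); out=np.hypot(q[:,0]-b0[0],q[:,1]-b0[1])>25.3
    q=q[out]; d=(q[:,:2]-b0)@(C.reshape(3)[:2]-b0)>0; q=q[d]
    bb=fit(q,27); print(n,o.sum(),a,len(q),bb,bb-a)
E
```

```text
scene 114 [551.28501364 -62.90351502] 109 [551.21851197 -62.87146921] [-0.06650167  0.03204581]
side 380 [551.47408199 -63.70378805] 174 [551.62602539 -63.31864895] [0.15194339 0.3851391 ]
```

The aluminium cup is aligned with the brass cup to within 0.5 mm in both views. I'll lower it.

Call:
step_arm(
  increments=[
    {"tx": 0,"ty": 0,"tz": -35,"ax": 0,"ay": 0,"az": 0,"claw": -1},
    {"tx": 0,"ty": 0,"tz": -10,"ax": 0,"ay": 0,"az": 0,"claw": -1},
    {"tx": 0,"ty": 0,"tz": -10,"ax": 0,"ay": 0,"az": 0,"claw": -1},
    {"tx": 0,"ty": 0,"tz": -10,"ax": 0,"ay": 0,"az": 0,"claw": -1},
    {"tx": 0,"ty": 0,"tz": -10,"ax": 0,"ay": 0,"az": 0,"claw": -1},
    {"tx": 0,"ty": 0,"tz": 0,"ax": 0,"ay": 0,"az": 0,"claw": -1},
  ],
)

```text
time_s: 17.3
tcp_pos: [0.5502, -0.0622, 0.1223]
eef_rot: [179.9, -0.0, -86.7]
contact_force: [0.2, -0.2, -0.4]
gripper_width: 0.0394
```

Call:
step_arm(
  increments=[
    {"tx": -0.5,"ty": 1,"tz": -8,"ax": 0,"ay": 0,"az": 0,"claw": -1},
    {"tx": 0,"ty": 0,"tz": -8,"ax": 0,"ay": 0,"az": 0,"claw": -1},
    {"tx": 0,"ty": 0,"tz": -5,"ax": 0,"ay": 0,"az": 0,"claw": -1},
    {"tx": 0,"ty": 0,"tz": -3,"ax": 0,"ay": 0,"az": 0,"claw": -1},
    {"tx": 0,"ty": 0,"tz": 0,"ax": 0,"ay": 0,"az": 0,"claw": -1},
  ],
)

```text
time_s: 17.8
tcp_pos: [0.5501, -0.0611, 0.0991]
eef_rot: [180.0, -0.0, -86.7]
contact_force: [0.4, 0.4, -1.1]
gripper_width: 0.0397
```

Call:
step_arm(
  increments=[
    {"tx": 0,"ty": 0,"tz": -2,"ax": 0,"ay": 0,"az": 0,"claw": -1},
    {"tx": 0,"ty": 0,"tz": -2,"ax": 0,"ay": 0,"az": 0,"claw": -1},
    {"tx": 0,"ty": 0,"tz": -1,"ax": 0,"ay": 0,"az": 0,"claw": -1},
    {"tx": 0,"ty": 0,"tz": 0,"ax": 0,"ay": 0,"az": 0,"claw": -1},
  ],
)

```text
time_s: 18.2
tcp_pos: [0.5508, -0.0611, 0.0953]
eef_rot: [-179.9, -0.0, -86.6]
contact_force: [-1.0, 0.7, 4.8]
gripper_width: 0.0397
```

Call:
step_arm(
  increments=[
    {"tx": 0,"ty": 0,"tz": 0,"ax": 0,"ay": 0,"az": 0,"claw": 0.5},
    {"tx": 0,"ty": 0,"tz": 0,"ax": 0,"ay": 0,"az": 0,"claw": 0.5},
    {"tx": 0,"ty": 0,"tz": 0,"ax": 0,"ay": 0,"az": 0,"claw": 0.5},
    {"tx": 0,"ty": 0,"tz": 0,"ax": 0,"ay": 0,"az": 0,"claw": 0.5},
    {"tx": 0,"ty": 0,"tz": 40,"ax": 0,"ay": 0,"az": 0,"claw": 0.5},
    {"tx": 0,"ty": 0,"tz": 45,"ax": 0,"ay": 0,"az": 0,"claw": 0.5},
    {"tx": 0,"ty": 0,"tz": 45,"ax": 0,"ay": 0,"az": 0,"claw": 0.5},
    {"tx": 0,"ty": 0,"tz": 20,"ax": 0,"ay": 0,"az": 0,"claw": 0.5},
  ],
)

```text
time_s: 19.0
tcp_pos: [0.5519, -0.0611, 0.2492]
eef_rot: [-179.7, -0.0, -86.6]
contact_force: [1.0, -0.3, -0.8]
gripper_width: 0.0657
```

```bash
cat > m4.py <<'E'
from h import *
s=r.get_state();print(s['time_s'],s['tcp_pos'],s['eef_rot'],s['gripper_width'])
for n in('wrist','scene','side'):
    c=cap(n);P=cloud(c)*1000;x,y,z=P[...,0],P[...,1],P[...,2];H,S,V=cv2.split(cv2.cvtColor(c['image'],cv2.COLOR_BGR2HSV))
    reg=np.hypot(x-546,y+54)<50
    for nm,m,zt in(('brass',(H<30)&(S>90),70),('alu',(S<70),89)):
        q=P[reg&m&(abs(z-zt)<6)]
        if len(q)>20:
            zz=np.percentile(q[:,2],95);t=q[q[:,2]>zz-2.5];print(n,nm,'z %.1f'%zz,len(t),cv2.minEnclosingCircle(t[:,:2].astype(np.float32)))
    k=(z>160)&(z<176)&(V<80)&(x>400)&(x<750)&(abs(y)<200);print(' knob',P[k].mean(0) if k.any() else '')
E
python3 m4.py
```

```text
19.0 [ 0.55187764 -0.06109366  0.24921273] [-1.79658823e+02 -3.82234117e-03 -8.66363626e+01] 0.06567879599031158
wrist brass z 70.6 626 ((550.43896484375, -64.19486236572266), 26.92669105529785)
wrist alu z 89.4 650 ((550.8339233398438, -63.98049545288086), 19.969820022583008)
 knob 
scene brass z 71.3 24 ((554.4147338867188, -60.51768112182617), 25.320844650268555)
scene alu z 90.4 37 ((552.896484375, -62.09065628051758), 20.096803665161133)
 knob [676.7375187   79.66423048 169.01494084]
side brass z 70.8 35 ((556.2285766601562, -65.21746826171875), 26.19443702697754)
side alu z 90.2 59 ((553.06884765625, -64.18932342529297), 20.918075561523438)
 knob [679.52089541  75.63667899 168.46947765]
```

Call:
step_arm(
  increments=[
    {"tx": 31,"ty": 34.5,"tz": 0,"ax": 0,"ay": 0,"az": 0,"claw": 0.5},
    {"tx": 31,"ty": 34.5,"tz": 0,"ax": 0,"ay": 0,"az": 0,"claw": 0.5},
    {"tx": 31,"ty": 34.5,"tz": 0,"ax": 0,"ay": 0,"az": 0,"claw": 0.5},
    {"tx": 31,"ty": 34.5,"tz": 0,"ax": 0,"ay": 0,"az": 0,"claw": 0.5},
    {"tx": 0,"ty": 0,"tz": 0,"ax": 0,"ay": 0,"az": 0,"claw": 0.5},
  ],
)

```text
time_s: 19.65
tcp_pos: [0.6763, 0.0806, 0.2406]
eef_rot: [179.8, -0.1, -86.5]
contact_force: [-0.8, -0.4, -0.7]
gripper_width: 0.0656
```

```bash
python3 - <<'E'
from h import *
s=r.get_state();print(s['tcp_pos'],s['eef_rot'],s['gripper_width'])
c=cap('wrist');P=cloud(c)*1000;x,y,z=P[...,0],P[...,1],P[...,2];V=c['image'].max(-1)
k=(z>160)&(z<176)&(V<80)&(x>400)&(x<750)&(abs(y)<200);print(' knob',P[k].mean(0),P[k].min(0),P[k].max(0) if k.any() else '')
E
```

```text
[0.67629424 0.08062565 0.24058883] [ 1.79789399e+02 -5.47510616e-02 -8.65141143e+01] 0.06558961455240342
 knob [653.16017493  74.80102081 170.490056  ] [524.65917953  65.46974319 160.08040605] [681.63059737  88.02417807 175.87798492]
```

Call:
step_arm(
  increments=[
    {"tx": 1,"ty": -3,"tz": -43,"ax": 0,"ay": 0,"az": 0,"claw": 0.5},
    {"tx": 0,"ty": 0,"tz": -41,"ax": 0,"ay": 0,"az": 0,"claw": 0.5},
    {"tx": 0,"ty": 0,"tz": 0,"ax": 0,"ay": 0,"az": 0,"claw": -1},
    {"tx": 0,"ty": 0,"tz": 0,"ax": 0,"ay": 0,"az": 0,"claw": -1},
    {"tx": 0,"ty": 0,"tz": 0,"ax": 0,"ay": 0,"az": 0,"claw": -1},
    {"tx": 0,"ty": 0,"tz": 0,"ax": 0,"ay": 0,"az": 0,"claw": -1},
    {"tx": 0,"ty": 0,"tz": 0,"ax": 0,"ay": 0,"az": 0,"claw": -1},
    {"tx": 0,"ty": 0,"tz": 0,"ax": 0,"ay": 0,"az": 0,"claw": -1},
    {"tx": 0,"ty": 0,"tz": 0,"ax": 0,"ay": 0,"az": 0,"claw": -1},
    {"tx": 0,"ty": 0,"tz": 0,"ax": 0,"ay": 0,"az": 0,"claw": -1},
  ],
)

```text
time_s: 20.7
tcp_pos: [0.6744, 0.0738, 0.1612]
eef_rot: [179.9, -0.0, -86.7]
contact_force: [-5.0, 0.3, 5.5]
gripper_width: 0.0175
```

```bash
python3 - <<'E'
import numpy as np
from plant import r
s=r.get_state();print(s['tcp_pos'],s['gripper_width'],s['contact_force'])
c=np.array([537.,86]);p=s['tcp_pos'][:2]*1000-c;L=np.hypot(*p);a0=np.degrees(np.arctan2(p[1],p[0]));print(L,a0)
a=np.radians(np.linspace(a0,-87,14));q=np.linspace(L,L,14)[:,None]*np.c_[np.cos(a),np.sin(a)]
print(np.diff(q,axis=0).round(1).tolist())
E
```

```text
[0.67441041 0.07382898 0.16118993] 0.01746922585074116 [-4.96678068  0.30060436  5.46288968]
137.94837697350232 -5.061719921970004
[[-2.2, -15.0], [-3.8, -14.7], [-5.4, -14.2], [-6.9, -13.5], [-8.4, -12.7], [-9.7, -11.7], [-10.9, -10.5], [-12.0, -9.3], [-13.0, -7.9], [-13.7, -6.4], [-14.4, -4.9], [-14.8, -3.3], [-15.1, -1.6]]
```

Call:
step_arm(
  increments=[
    {"tx": -2.2,"ty": -15.2,"tz": 0,"ax": 0,"ay": 0,"az": 0,"claw": -1},
    {"tx": -3.8,"ty": -14.9,"tz": 0,"ax": 0,"ay": 0,"az": 0,"claw": -1},
    {"tx": -5.4,"ty": -14.4,"tz": 0,"ax": 0,"ay": 0,"az": 0,"claw": -1},
    {"tx": -6.9,"ty": -13.7,"tz": 0,"ax": 0,"ay": 0,"az": 0,"claw": -1},
    {"tx": -8.4,"ty": -12.9,"tz": 0,"ax": 0,"ay": 0,"az": 0,"claw": -1},
    {"tx": -9.7,"ty": -11.8,"tz": 0,"ax": 0,"ay": 0,"az": 0,"claw": -1},
    {"tx": -10.9,"ty": -10.6,"tz": 0,"ax": 0,"ay": 0,"az": 0,"claw": -1},
  ],
)

```text
time_s: 21.4
tcp_pos: [0.6327, -0.0235, 0.1615]
eef_rot: [-179.5, -0.2, -86.7]
contact_force: [21.1, -16.4, -11.9]
gripper_width: 0.0172
```

Call:
step_arm(
  increments=[
    {"tx": -12.0,"ty": -9.4,"tz": 0,"ax": 0,"ay": 0,"az": 0,"claw": -1},
    {"tx": -13.0,"ty": -8.0,"tz": 0,"ax": 0,"ay": 0,"az": 0,"claw": -1},
    {"tx": -13.7,"ty": -6.5,"tz": 0,"ax": 0,"ay": 0,"az": 0,"claw": -1},
    {"tx": -14.4,"ty": -5.0,"tz": 0,"ax": 0,"ay": 0,"az": 0,"claw": -1},
    {"tx": -14.8,"ty": -3.3,"tz": 0,"ax": 0,"ay": 0,"az": 0,"claw": -1},
    {"tx": -15.1,"ty": -1.6,"tz": 0,"ax": 0,"ay": 0,"az": 0,"claw": -1},
    {"tx": 0,"ty": 0,"tz": 0,"ax": 0,"ay": 0,"az": 0,"claw": -1},
  ],
)

```text
time_s: 22.1
tcp_pos: [0.5458, -0.0567, 0.1618]
eef_rot: [-179.7, -0.2, -86.7]
contact_force: [6.9, -12.8, -2.3]
gripper_width: 0.0173
```

Call:
step_arm(
  increments=[
    {"tx": -3,"ty": 2,"tz": 0,"ax": 0,"ay": 0,"az": 0,"claw": -1},
    {"tx": -2,"ty": 1,"tz": 0,"ax": 0,"ay": 0,"az": 0,"claw": -1},
    {"tx": 0,"ty": 0,"tz": 0,"ax": 0,"ay": 0,"az": 0,"claw": -1},
  ],
)

```text
time_s: 22.4
tcp_pos: [0.5454, -0.0539, 0.1625]
eef_rot: [-179.4, -0.3, -86.6]
contact_force: [22.5, -20.5, -10.4]
gripper_width: 0.0175
```

Call:
step_arm(
  increments=[
    {"tx": 4,"ty": -2,"tz": 0,"ax": 0,"ay": 0,"az": 0,"claw": 0},
    {"tx": 0,"ty": 0,"tz": 0,"ax": 0,"ay": 0,"az": 0,"claw": 0},
    {"tx": 0,"ty": 0,"tz": 0,"ax": 0,"ay": 0,"az": 0,"claw": 0.2},
    {"tx": 0,"ty": 0,"tz": 0,"ax": 0,"ay": 0,"az": 0,"claw": 0.2},
    {"tx": 0,"ty": 0,"tz": 45,"ax": 0,"ay": 0,"az": 0,"claw": 0.6},
    {"tx": 0,"ty": 0,"tz": 45,"ax": 0,"ay": 0,"az": 0,"claw": 1},
    {"tx": -2,"ty": 35,"tz": 0,"ax": 0,"ay": 0,"az": 0,"claw": 1},
    {"tx": -2,"ty": 35,"tz": 0,"ax": 0,"ay": 0,"az": 0,"claw": 1},
    {"tx": -3,"ty": 35,"tz": 0,"ax": 0,"ay": 0,"az": 0,"claw": 1},
    {"tx": -3,"ty": 33,"tz": 0,"ax": 0,"ay": 0,"az": 0,"claw": 1},
    {"tx": 0,"ty": 0,"tz": 0,"ax": 0,"ay": 0,"az": 0,"claw": 1},
  ],
)

```text
time_s: 23.5
tcp_pos: [0.5335, 0.0887, 0.2506]
eef_rot: [-180.0, 0.0, -86.5]
contact_force: [0.3, -0.1, -0.3]
gripper_width: 0.0873
```

```bash
python3 - <<'E'
from h import *
s=r.get_state();print(s['tcp_pos'],s['eef_rot'],s['gripper_width'],s['joints'].round(1))
w=cap('wrist');u,v=proj(w,(.537,.086,.182));print(u,v)
u,v=int(u),int(v)
cv2.imwrite('pics/w6.png',cv2.resize(w['image'][max(0,v-90):v+90,u-120:u+120],(800,600),interpolation=cv2.INTER_CUBIC))
for n in('scene','side'):
    c=cap(n);P=cloud(c)*1000;x,y,z=P[...,0],P[...,1],P[...,2];V=c['image'].max(-1)
    k=(z>150)&(z<176)&(V<80)&(np.hypot(x-548,y+54)<40);print(n,' knob',P[k].mean(0) if k.any() else '')
E
```

```text
[0.53346167 0.08872931 0.25059323] [-1.79991374e+02  3.08011848e-02 -8.64703277e+01] 0.08733266572868509 [ 30.2   7.7 -15.9  -0.  -66.4 -26.7]
312.2127710010829 260.59713429212877
scene  knob [549.08509947 -50.69499577 166.16693673]
side  knob [551.94173635 -55.80251399 163.88602141]
```

View pics/w6.png

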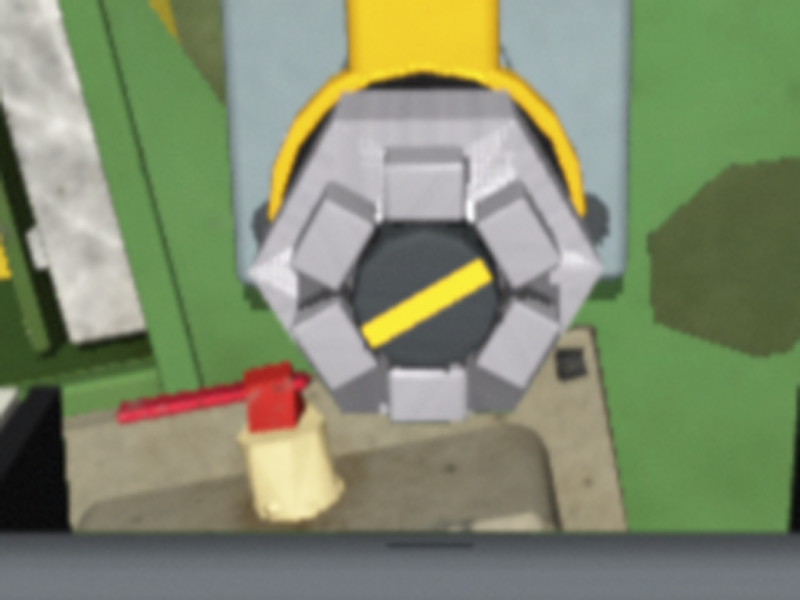

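```bash
python3 - <<'E'
from h import *
w=dict(np.load('last_wrist.npz'))
u0,v0=312-120,260-90;f=lambda a,b,z:ray(w,u0+a*.3,v0+b*.3,z)[:2]*1000
ang=lambda p,q:np.degrees(np.arctan2(*(q-p)[::-1]))%180
print('yellow',ang(f(370,335,.184),f(485,270,.184)), 'mid',(f(370,335,.184)+f(485,270,.184))/2)
print('hex top edge',ang(f(345,93,.167),f(505,93,.167)))
print('slot LR',ang(f(318,292,.168),f(540,290,.168)))
print('corners',ang(f(250,270,.167),f(603,265,.167)),f(250,270,.167),f(603,265,.167))
# precise yellow
I=w['image'];hsv=cv2.cvtColor(I,cv2.COLOR_BGR2HSV)
m=cv2.inRange(hsv,(20,120,120),(35,255,255));mm=np.zeros_like(m);mm[v0+70:v0+110,u0+100:u0+155]=m[v0+70:v0+110,u0+100:u0+155]
pts=np.argwhere(mm)[:,::-1];W=np.array([ray(w,a,b,.184)[:2]*1000 for a,b in pts]);d=W-W.mean(0);_,_,vt=np.linalg.svd(d);print('yellow pca',len(pts),np.degrees(np.arctan2(vt[0][1],vt[0][0]))%180,W.mean(0))
for n in('scene','side'):
    c=dict(np.load('last_%s.npz'%n));P=cloud(c)*1000;x,y,z=P[...,0],P[...,1],P[...,2]
c=dict(np.load('last_scene.npz'))
c0=cap('scene')
P=cloud(dict(c0))*1000;x,y,z=P[...,0],P[...,1],P[...,2]
k=(z>120)&(z<210)&(y>140)&(np.hypot(x-537,y-86)<170);print(k.sum(),P[k].min(0) if k.any() else '', P[k].max(0) if k.any() else '')
if k.any(): print('min dist',np.hypot(x-537,y-86)[k].min())
E
```

```text
yellow 34.33895633292536 mid [532.99645007  85.18475992]
hex top edge 3.518379916788774
slot LR 4.06872484577525
corners 4.374839858288084 [561.84741613  87.14978097] [504.46922675  82.76011457]
yellow pca 348 35.12046443241424 [533.32506723  85.09042587]
130 [516.08621215 245.68588028 120.70079652] [528.94013725 255.37185165 209.33810214]
min dist 160.42239194796485
```

Call:
step_arm(
  increments=[
    {"tx": 1,"ty": -1.5,"tz": 0,"ax": 0,"ay": 0,"az": 8,"claw": 1},
    {"tx": 1,"ty": -1,"tz": 0,"ax": 0,"ay": 0,"az": 8,"claw": 1},
    {"tx": 0,"ty": 0,"tz": 0,"ax": 0,"ay": 0,"az": 8,"claw": 1},
    {"tx": 0,"ty": 0,"tz": -30,"ax": 0,"ay": 0,"az": 6.5,"claw": 1},
    {"tx": 0,"ty": 0,"tz": -40,"ax": 0,"ay": 0,"az": 0,"claw": 1},
    {"tx": 0,"ty": 0,"tz": -22,"ax": 0,"ay": 0,"az": 0,"claw": 1},
    {"tx": 0,"ty": 0,"tz": 0,"ax": 0,"ay": 0,"az": 0,"claw": 1},
  ],
)

```text
time_s: 24.4
tcp_pos: [0.534, 0.0813, 0.1554]
eef_rot: [179.6, 0.1, -56.3]
contact_force: [-1.1, 0.0, -0.3]
gripper_width: 0.0875
```

Call:
step_arm(
  increments=[
    {"tx": 0,"ty": 0,"tz": 0,"ax": 0,"ay": 0,"az": 0,"claw": -1},
    {"tx": 0,"ty": 0,"tz": 0,"ax": 0,"ay": 0,"az": 0,"claw": -1},
    {"tx": 0,"ty": 0,"tz": 0,"ax": 0,"ay": 0,"az": 0,"claw": -1},
    {"tx": 0,"ty": 0,"tz": 0,"ax": 0,"ay": 0,"az": 0,"claw": -1},
    {"tx": 0,"ty": 0,"tz": 0,"ax": 0,"ay": 0,"az": 0,"claw": -1},
    {"tx": 0,"ty": 0,"tz": 0,"ax": 0,"ay": 0,"az": 0,"claw": -1},
    {"tx": 0,"ty": 0,"tz": 0,"ax": 0,"ay": 0,"az": 0,"claw": -1},
  ],
  newtons=40,
)

```text
time_s: 25.1
tcp_pos: [0.5358, 0.083, 0.159]
eef_rot: [180.0, -0.0, -56.2]
contact_force: [-3.2, -0.9, 4.9]
gripper_width: 0.0497
```

Call:
step_arm(
  increments=[
    {"tx": -0.5,"ty": 1,"tz": 0,"ax": 0,"ay": 0,"az": -5,"claw": -1},
    {"tx": 0,"ty": 0,"tz": -0.3,"ax": 0,"ay": 0,"az": -7,"claw": -1},
    {"tx": 0,"ty": 0,"tz": -0.3,"ax": 0,"ay": 0,"az": -7,"claw": -1},
    {"tx": 0,"ty": 0,"tz": -0.3,"ax": 0,"ay": 0,"az": -7,"claw": -1},
    {"tx": 0,"ty": 0,"tz": -0.3,"ax": 0,"ay": 0,"az": -7,"claw": -1},
    {"tx": 0,"ty": 0,"tz": -0.3,"ax": 0,"ay": 0,"az": -7,"claw": -1},
  ],
)

```text
time_s: 25.7
tcp_pos: [0.5343, 0.0827, 0.1571]
eef_rot: [179.9, -0.2, -96.4]
contact_force: [-5.4, -6.2, 8.4]
gripper_width: 0.0496
```

```bash
python3 - <<'E'
from plant import r
s=r.get_state();print(s['tcp_pos'],s['eef_rot'],s['gripper_width'],s['contact_force'],s['moment'],s['joints'].round(1))
E
```

```text
[0.53429865 0.08273146 0.15713814] [ 1.79871477e+02 -1.51048531e-01 -9.64430865e+01] 0.04956161832980562 [-5.3705035  -6.23820739  8.39274131] [-1.742109    2.2565364   0.21684572] [ 29.6  12.5 -23.2   0.1 -54.5 -36.1]
```

Call:
step_arm(
  increments=[
    {"tx": 0,"ty": 0.5,"tz": -0.3,"ax": 0,"ay": 0,"az": -7,"claw": -1},
    {"tx": 0,"ty": 0.5,"tz": -0.3,"ax": 0,"ay": 0,"az": -7,"claw": -1},
    {"tx": 0,"ty": 0.5,"tz": -0.3,"ax": 0,"ay": 0,"az": -7,"claw": -1},
    {"tx": 0,"ty": 0,"tz": -0.3,"ax": 0,"ay": 0,"az": -7,"claw": -1},
    {"tx": 0,"ty": 0,"tz": -0.3,"ax": 0,"ay": 0,"az": -7,"claw": -1},
    {"tx": 0,"ty": 0,"tz": -0.3,"ax": 0,"ay": 0,"az": -7,"claw": -1},
  ],
)

```text
time_s: 26.3
tcp_pos: [0.5329, 0.0835, 0.1552]
eef_rot: [180.0, -0.4, -138.5]
contact_force: [-10.2, -6.1, 11.7]
gripper_width: 0.0497
```

```bash
cat > st.py <<'E'
from plant import r
s=r.get_state();print(s['tcp_pos'].round(4),s['eef_rot'].round(1),s['gripper_width'].round(4),s['contact_force'].round(1),s['moment'].round(2),s['joints'].round(1))
E
python3 st.py
```

```text
Traceback (most recent call last):
  File "st.py", line 2, in <module>
    s=r.get_state();print(s['tcp_pos'].round(4),s['eef_rot'].round(1),s['gripper_width'].round(4),s['contact_force'].round(1),s['moment'].round(2),s['joints'].round(1))
                                                                      ^^^^^^^^^^^^^^^^^^^^^^^^
AttributeError: 'float' object has no attribute 'round'
```

Call:
step_arm(
  increments=[
    {"tx": 0,"ty": 0,"tz": -0.3,"ax": 0,"ay": 0,"az": -7,"claw": -1},
    {"tx": 0,"ty": 0,"tz": -0.3,"ax": 0,"ay": 0,"az": -7,"claw": -1},
    {"tx": 0,"ty": 0,"tz": -0.3,"ax": 0,"ay": 0,"az": -7,"claw": -1},
    {"tx": 0,"ty": 0,"tz": -0.3,"ax": 0,"ay": 0,"az": -7,"claw": -1},
  ],
)

```text
time_s: 26.7
tcp_pos: [0.5324, 0.0844, 0.1539]
eef_rot: [-180.0, -0.3, -166.5]
contact_force: [-13.6, -0.2, 12.3]
gripper_width: 0.0499
```

```bash
python3 st.py
```

```text
Traceback (most recent call last):
  File "st.py", line 2, in <module>
    s=r.get_state();print(s['tcp_pos'].round(4),s['eef_rot'].round(1),s['gripper_width'].round(4),s['contact_force'].round(1),s['moment'].round(2),s['joints'].round(1))
                                                                      ^^^^^^^^^^^^^^^^^^^^^^^^
AttributeError: 'float' object has no attribute 'round'
```

Call:
step_arm(
  increments=[
    {"tx": 1,"ty": 0,"tz": -0.3,"ax": 0,"ay": 0,"az": -7,"claw": -1},
    {"tx": 1,"ty": 0,"tz": -0.3,"ax": 0,"ay": 0,"az": -7,"claw": -1},
    {"tx": 0,"ty": 0,"tz": -0.3,"ax": 0,"ay": 0,"az": -7,"claw": -1},
    {"tx": 0,"ty": 0,"tz": 0,"ax": 0,"ay": 0,"az": 0,"claw": -1},
  ],
  newtons=60,
)

```text
time_s: 27.1
tcp_pos: [0.5326, 0.0852, 0.1528]
eef_rot: [-179.9, -0.5, 172.5]
contact_force: [-23.0, 4.8, 18.2]
gripper_width: 0.0494
```

```bash
sed -i "s/s\['gripper_width'\].round(4)/s['gripper_width']/" st.py; python3 st.py
```

```text
[0.5326 0.0852 0.1528] [-179.9   -0.5  172.5] 0.04941416196823823 [-23.    4.8  18.2] [ 1.9   8.21 -0.26] [  29.8   12.8  -23.3   -0.2  -54.4 -127.1]
```

Call:
step_arm(
  increments=[
    {"tx": -2,"ty": 0,"tz": 1.5,"ax": 0,"ay": 0,"az": 0,"claw": -1},
    {"tx": -2,"ty": 0,"tz": 1.5,"ax": 0,"ay": 0,"az": -5,"claw": -1},
    {"tx": 0,"ty": 0,"tz": 0,"ax": 0,"ay": 0,"az": 0,"claw": -1},
  ],
)

```text
time_s: 27.4
tcp_pos: [0.5321, 0.0854, 0.1538]
eef_rot: [-179.9, -0.2, 167.6]
contact_force: [2.8, -1.0, -13.9]
gripper_width: 0.05
```

```bash
python3 st.py
```

```text
[0.5321 0.0854 0.1538] [-179.9   -0.2  167.6] 0.04995352528891888 [  2.8  -1.  -13.9] [-0.04 -1.09  0.03] [ 2.990e+01  1.250e+01 -2.360e+01 -1.000e-01 -5.410e+01 -1.322e+02]
```

Call:
step_arm(
  increments=[
    {"tx": 0,"ty": 0,"tz": -0.5,"ax": 0,"ay": 0,"az": -4,"claw": -1},
    {"tx": 0,"ty": 0,"tz": -0.3,"ax": 0,"ay": 0,"az": -4,"claw": -1},
    {"tx": 0,"ty": 0,"tz": -0.2,"ax": 0,"ay": 0,"az": -4.5,"claw": -1},
    {"tx": 0,"ty": 0,"tz": 0,"ax": 0,"ay": 0,"az": 0,"claw": -1},
    {"tx": 0,"ty": 0,"tz": 0,"ax": 0,"ay": 0,"az": 0,"claw": -1},
  ],
)

```text
time_s: 27.9
tcp_pos: [0.5324, 0.0859, 0.1534]
eef_rot: [-179.9, -0.2, 155.4]
contact_force: [0.8, 3.8, -17.0]
gripper_width: 0.0491
```

```bash
python3 st.py
```

```text
[0.5324 0.0859 0.1534] [-179.9   -0.2  155.4] 0.04910757769551255 [  0.8   3.8 -17. ] [ 1.35 -0.38 -0.22] [ 2.990e+01  1.260e+01 -2.360e+01 -1.000e-01 -5.400e+01 -1.445e+02]
```

Yaw has reached 155.4° against a target of 155.1°. I'll release, lift, rotate back so the camera sees the nut as before, and look.

Call:
step_arm(
  increments=[
    {"tx": 0,"ty": 0,"tz": 0,"ax": 0,"ay": 0,"az": 0,"claw": 0},
    {"tx": 0,"ty": 0,"tz": 0,"ax": 0,"ay": 0,"az": 0,"claw": 1},
    {"tx": 0,"ty": 0,"tz": 0,"ax": 0,"ay": 0,"az": 0,"claw": 1},
    {"tx": 0,"ty": 0,"tz": 0,"ax": 0,"ay": 0,"az": 0,"claw": 1},
    {"tx": 0,"ty": 0,"tz": 0,"ax": 0,"ay": 0,"az": 0,"claw": 1},
    {"tx": 0,"ty": 0,"tz": 0,"ax": 0,"ay": 0,"az": 0,"claw": 1},
    {"tx": 0,"ty": 0,"tz": 45,"ax": 0,"ay": 0,"az": 0,"claw": 1},
    {"tx": 0,"ty": 0,"tz": 45,"ax": 0,"ay": 0,"az": 0,"claw": 1},
    {"tx": 0,"ty": 0,"tz": 20,"ax": 0,"ay": 0,"az": 0,"claw": 1},
    {"tx": 0,"ty": 0,"tz": 0,"ax": 0,"ay": 0,"az": 0,"claw": 1},
  ],
)

```text
time_s: 28.9
tcp_pos: [0.5352, 0.0861, 0.2693]
eef_rot: [179.7, 0.3, 155.4]
contact_force: [-0.4, -0.0, -0.6]
gripper_width: 0.0877
```

```bash
python3 st.py; python3 - <<'E'
from h import *
w=cap('wrist');u,v=proj(w,(.533,.085,.176));print(u,v)
u,v=int(u),int(v)
cv2.imwrite('pics/w7.png',cv2.resize(w['image'][v-90:v+90,u-120:u+120],(800,600),interpolation=cv2.INTER_CUBIC))
for n in('wrist','scene','side'):
    c=w if n=='wrist' else cap(n);P=cloud(c)*1000;x,y,z=P[...,0],P[...,1],P[...,2];V=c['image'].max(-1)
    d=np.hypot(x-535,y-86); q=z[(d>14)&(d<19)&(z>170)&(z<186)];print(n,'crown z',np.percentile(q,[50,75,90]) if len(q) else '')
    k=(z>150)&(z<176)&(V<80)&(np.hypot(x-548,y+54)<40);print(' knob',P[k].mean(0) if k.any() else '')
E
```

```text
[0.5352 0.0861 0.2693] [179.7   0.3 155.4] 0.08772046304926948 [-0.4 -0.  -0.6] [-0.06  0.01  0.03] [ 2.990e+01  6.900e+00 -1.430e+01  1.000e-01 -6.840e+01 -1.446e+02]
316.7102386558943 250.04929844899758
wrist crown z [174.86837496 175.29968318 175.68555286]
 knob 
scene crown z [173.92878711 175.0564353  176.03870707]
 knob [549.11441779 -50.44456157 166.27401896]
side crown z [174.5732286  175.50940251 176.54001142]
 knob [552.04855792 -55.78313989 164.25373457]
```

View pics/w7.png

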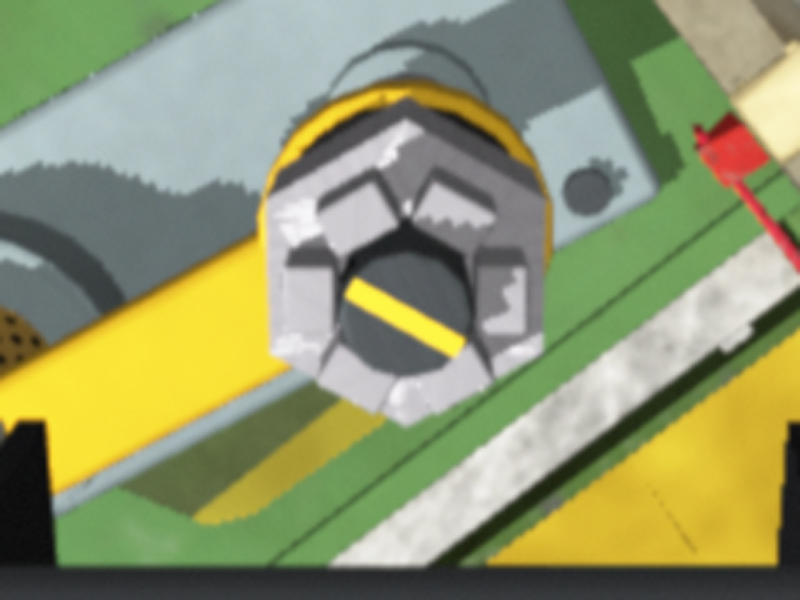

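```bash
python3 - <<'E'
from h import *
w=dict(np.load('last_wrist.npz'))
u0,v0=316-120,250-90;f=lambda a,b,z:ray(w,u0+a*.3,v0+b*.3,z)[:2]*1000
ang=lambda p,q:np.degrees(np.arctan2(*(q-p)[::-1]))%180
C={'T':(408,100),'UL':(270,193),'LL':(270,355),'B':(405,427),'LR':(545,355),'UR':(545,198)}
C={k:f(*p,.161) for k,p in C.items()}
for a,b in(('UL','LR'),('T','B'),('LL','UR')):print(a,b,ang(C[a],C[b]),np.hypot(*(C[a]-C[b])))
hsv=cv2.cvtColor(w['image'],cv2.COLOR_BGR2HSV)
m=cv2.inRange(hsv,(20,120,120),(35,255,255));mm=np.zeros_like(m);mm[v0+80:v0+112,u0+100:u0+143]=m[v0+80:v0+112,u0+100:u0+143]
pts=np.argwhere(mm)[:,::-1];W=np.array([ray(w,a,b,.184)[:2]*1000 for a,b in pts]);d=W-W.mean(0);_,_,vt=np.linalg.svd(d);print('yellow',len(pts),np.degrees(np.arctan2(vt[0][1],vt[0][0]))%180,W.mean(0))
E
```

```text
UL LR 33.65771231066215 58.188891861941734
T B 154.737986441722 61.316054779461425
LL UR 96.05691745870996 57.729740531945964
yellow 292 35.09580464872831 [533.16917074  85.01854296]
```

```bash
python3 m4.py; python3 - <<'E'
from h import *
c=dict(np.load('last_scene.npz'));P=cloud(c)*1000;x,y,z=P[...,0],P[...,1],P[...,2]
q=P[(c['image'].max(-1)<75)&(abs(x-375)<66)&(abs(y+241)<50)&(z>5)&(z<80)];print('spent',len(q),np.percentile(q,[2,50,98],axis=0).round())
cv2.imwrite('pics/s7.png',cv2.resize(dict(np.load('last_side.npz'))['image'][180:360,150:490],(790,418)))
E
```

```text
29.05 [0.53305144 0.08546698 0.26456856] [-1.79979677e+02 -3.91395814e-02  1.55321613e+02] 0.0876526678704287
wrist brass z 70.3 220 ((536.9793701171875, -62.52733612060547), 23.040000915527344)
wrist alu z 89.3 55 ((532.7117309570312, -61.783599853515625), 6.942981719970703)
 knob [527.31724203  90.6489106  171.02019504]
scene brass z 70.9 27 ((555.417724609375, -60.07848358154297), 25.201129913330078)
scene alu z 89.7 29 ((553.2305297851562, -61.736671447753906), 19.706436157226562)
 knob [548.13659861 -46.82297809 169.32362816]
side brass z 70.4 37 ((557.650390625, -66.66477966308594), 26.229679107666016)
side alu z 90.6 55 ((553.6569213867188, -63.99820327758789), 20.67286491394043)
 knob [551.20199817 -55.41182661 167.97192331]
spent 423 [[ 346. -266.    5.]
 [ 362. -246.   34.]
 [ 404. -214.   53.]]
```

View pics/s7.png

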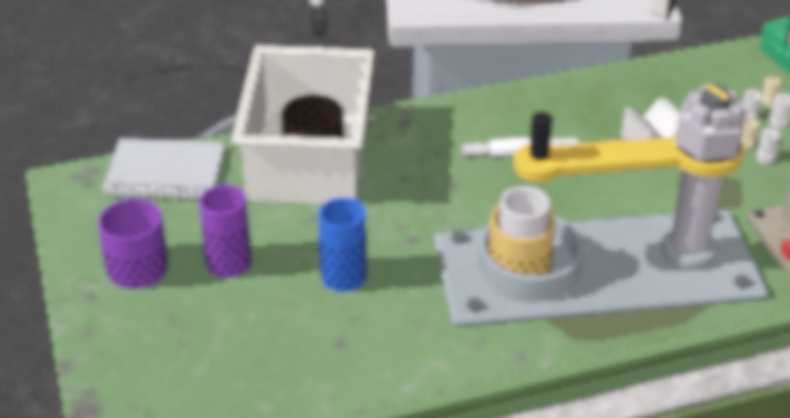

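```bash
python3 -c "
from plant import r
print(r.close_job())"
```

```text
the job is handed in; nothing more can be done
None
```

The strainer cups are changed and the job is handed in at about 29 s of the 210 s allowed. The hand-in reports no verdict, so the figures below are my own last checks.

**What I did**
- I swung the keeper aside and put the spent cup in the bin.
- I nested the brass cup and then the aluminium cup in the well. These were the only real ones present; the blue and purple cups are look-alikes, so I left them.
- I swung the keeper back to its stop and turned the nut about 149° clockwise in one grip.

**Last checks**

| Item | Reading |
|---|---|
| Cup tops | About 70 mm (brass) and 90 mm (aluminium), which means both are fully down and upright |
| Cups off the well's axis | About 11 mm (limit 25 mm) |
| Spent cup | Upright on the bin's floor |
| Keeper | About 1.55 rad; it held firm when pushed against its stop |
| Nut | About 2.7–2.8 rad, from its crown's height of 175 mm |
| Slot against cotter hole | About 34.8° against 35.1° (the three slots read 33.7°, 34.7° and 36.1°) |

**What disagreed**
- **Brass cup:** it shifted about 9 mm after I let it go, to the well's wall. I set the aluminium cup to its new place.
- **Cameras:** they disagreed by 2–4 mm in absolute position, so I aligned the aluminium cup over the brass one within single views.
- **Snug point:** the torque reading did not show clearly when the nut met the washer. I relied on the turn angle and the nut's height instead.

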